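# Rebuild the spacer stack on the sliding spindle

### The job

The spindle carriage is stuck under the press head: push it by its red paddle until it breaks free and run it up to its end stop, without ramming it. Then thread the three flanged spacers onto the spindle, flange down, the largest first and the smallest last, each fully down, and let go. Leave everything else standing where it is.

Things in the scene. Friction and masses are not known exactly. Their poses are not given: they have to be found in the camera images.
- stage: Aluminium base plate 100 x 300 x 12 mm of a slide stage, fixed on the tile mat. Origin: centre of its underside, 9 mm above the worktop; rails along y. A grey press head spans x -33 to +97, y +50 to +110 mm (stage frame), top 169 mm, ram's lower face 122 mm above the worktop. Left of it a large instrument, 430 mm high, fills the worktop from world y = +0.27 m leftward, x = 0.50 m back.
- carriage (a joint): Travel (m) of the blue carriage along the stage's -y: 0 = parked under the press head; a stop hidden in the rail ends it near 0.14. It starts at 0 to 0.015, moves stiffly (about 3 N), sticks from about 0.02 until a push of roughly 10 N breaks it free (clear by 0.045), then runs stiffly (3 N, more when faster) and stays where it is left.
- seat (a point): Centre of the carriage's round steel seat face, 49 mm above the worktop, on the spindle's axis; axes like the stage's. The steel spindle rises from it: 24 mm across, 66 mm tall, its top 10 mm tapering to 10 mm across. With the carriage parked only 7 mm are left over the spindle.
- paddle (a point): Middle of the top edge of the red upright push paddle, 104 mm above the worktop; the paddle is 30 mm wide (stage x), 8 mm thick (stage y) and 62 mm tall, on a blue arm (10 mm thick, 22 mm wide, 45 mm above the worktop at its top) on the carriage's robot side, 105 mm from the spindle's axis. Push it on its flat +y side, toward the stage's -y.
- spacer_large: Flanged bush lying flange down: flange 100 mm across and 6 mm thick, on it a hub (the part to grip) 44 mm across up to 26 mm above the underside, through bore 30 mm. About 260 g. Golden brass. Origin: centre of the underside, z axis up along the bore.
- spacer_medium: Flanged bush lying flange down: flange 84 mm across and 6 mm thick, on it a hub (the part to grip) 44 mm across up to 24 mm above the underside, through bore 30 mm. About 200 g. Silver aluminium. Origin: centre of the underside, z axis up along the bore.
- spacer_small: Flanged bush lying flange down: flange 68 mm across and 6 mm thick, on it a hub (the part to grip) 44 mm across up to 22 mm above the underside, through bore 30 mm. About 140 g. Blue. Origin: centre of the underside, z axis up along the bore.
- sample_bottle_1: clear screw-cap bottle with a green band, 51 mm across, 139 mm tall, among the spacers to the right; a bystander. Origin: centre of the underside.
- sample_bottle_2: clear screw-cap bottle with a green band, 50 mm across, 139 mm tall, at the right, behind the first one; a bystander. Origin: centre of the underside.
- reagent_bottle_1: clear screw-cap bottle with a yellow band, 45 mm across, 109 mm tall, to the right of the stage; a bystander. Origin: centre of the underside.
- hdpe_bottle: large white plastic bottle, 86 mm across, 210 mm tall, at the right rear; a bystander. Origin: centre of the underside.
- tape_roll_1: yellow tape roll lying flat, 66 mm across, 23 mm high, near the front edge; a bystander. Origin: centre of the underside.
- lab_timer: white lab timer, 52 x 66 mm, 24 mm high, near the front edge; a bystander. Origin: centre of the underside.
- screwdriver: red-handled screwdriver lying flat, 178 mm long, 24 mm thick, at the far right; a bystander. Origin: centre of the underside.
There are look-alikes about, which are no part of the job. Of the things shaped like the spacer_small, the blue one is meant.

How it is judged (in metres and radians):
On the way, in this order (a step that is already met when the one before it is completed fails the run):
1. The carriage is home against its end stop (value of joint carriage above 0.136 m), for 0.2 s.
2. The large spacer is seated on the spindle's seat face (value of joint carriage above 0.136 m and horizontal distance between spacer_large and seat below 0.005 m and z of spacer_large in the frame of seat between -0.003 and 0.003 m and angle between spacer_large's own z axis and vertical below 0.06 rad), for 0.2 s.
3. The medium spacer lies on the large one (all of step 2 and horizontal distance between spacer_medium and seat below 0.005 m and z of spacer_medium in the frame of seat between 0.023 and 0.029 m and angle between spacer_medium's own z axis and vertical below 0.06 rad), for 0.2 s.
4. The small spacer lies on the medium one (all of step 3 and horizontal distance between spacer_small and seat below 0.005 m and z of spacer_small in the frame of seat between 0.047 and 0.053 m and angle between spacer_small's own z axis and vertical below 0.06 rad), for 0.2 s.
At the end, for the whole second after the job is handed in: The carriage is within 4 mm of its end stop; large, medium and small spacer are on the spindle in that order from below, each flange down (tilt under 0.06 rad), within 5 mm of the spindle's axis and within 3 mm of its full depth (undersides 0, 26 and 50 mm above the seat face), at rest (all of step 4 and linear speed of each of spacer_large, spacer_medium, spacer_small below 0.02 m/s); the robot touches nothing.
It fails at once if one of the bystanders (bottles, tape roll, timer, screwdriver) is shoved or knocked over: more than 25 mm from its place (distance of any of sample_bottle_1, sample_bottle_2, reagent_bottle_1, hdpe_bottle, tape_roll_1, lab_timer, screwdriver from where it was at the start of the episode above 0.025 m).
It fails at once if the fingers ram the stage (more than 60 N) (contact force between the fingers and stage above 60 N).
It also fails if it takes over 72 s, if anything falls off the work surface, if the arm or the gripper's body presses on something with over 40 N, if the wrist force passes 120 N, or if a joint passes its speed limit or range.

### The arm

A 6-joint arm with a two-finger parallel gripper is mounted at the origin on a cart in front of the work surface, level with it; the furniture and walls round the work are solid. World frame = base frame: x ahead of the robot, y to its left, z up, the work surface at z = 0. Lengths are in m, angles in degrees, forces in N, time in s.
With the tool pointing down it reaches from about 0.35 to 0.875 m from the base axis. Payload 4.2 kg.
Tool frame: the origin (TCP) lies at the very end of the fingers, on their centre line; the grasp point (between the pads) lies 19 mm behind it; z points along the fingers, x is the direction in which the jaws open and shut, and the axes are right-handed (so a half turn about z gives the same grasp; the last joint's range is limited). The gripper opens to 87 mm and grips with 3 to 60 N. Pads are 19 mm wide; open, the fingers measure 117 mm over their backs; the gripper's body (75 mm by 190 mm) begins 51 mm behind the grasp point.
Start: joints at [79.274, 22.042, 0.453, 0, -68.411, -14.817], TCP at [0.269, 0.564, 0.223] pointing down, gripper open.
Joint ranges: [-179.83, 179.83], [-69.29, 118.12], [-61.27, 80.66], [-181.25, 117.63], [-171.15, -9.14], [-177.46, 177.46]. Speed limits (degrees/s): [159.86, 159.86, 180, 180, 180, 180].

### API

Orientations are given as a 3x3 rotation matrix whose columns are the frame's x, y, z axes.
In Python, from station import r gives the robot as it stands.
- The arm moves only by the shell command python3 -m jog 'ROWS' [OPENING]. ROWS is JSON, a list of rows, each a list of 2 entries, a list of its own where there are three numbers: the shift along the tool's x, y, z in m, then the turn, a rotation vector about the tool's x, y, z in units of 5 degrees (1.0 is 5 degrees). A call has exactly 10 rows; each row is the pose to reach, as a shift and turn from the pose commanded when the call began, along the tool's axes at that moment; what a row does not reach only later rows make up. A row lasts 1/12 s, in which the tool goes at most 41.7 mm and 7.16 degrees, less where a joint would pass 70% of its speed; a pose out of reach is approached as far as the arm can. A call with a gripper value outside its range is refused whole. OPENING is the finger opening in m, from 0 to 0.087, set as the call begins (- or left out, the last holds). The fingers move at their own pace and stop on an object; the grip force is fixed at half the most. Time passes only in rows, so rows that repeat a pose let the fingers close, or fill a call up. It gives the time, the measured TCP pose, the force and the opening at its end, in the units of the state.
- r.sense(): the state, without advancing time (a new reading comes with each control period).
- r.capture(name): name is "side" or "top"; returns (picture, depth): 384x512x3 uint8, blue, green, red; 384x512 float32, m along the optical axis (not along the pixel's ray), 0 where there is no reading.
- r.calibration(name): a dict with "fx", "fy", "cx", "cy" (pixels), "R" (3x3) and "t" (3): a world point X has camera coordinates R X + t. Camera axes: x right, y down, z forward; pixel columns grow to the right and rows downward; lengths in m; the calibration is good to about 2 mm. A picture is of the moment at which its call begins. calibration takes no time and is no camera call.
- r.finish_job(): hands the job in, once; it reports no verdict.
Trained networks look in the newest picture that a camera, given by its name, has taken for a name from the list of things; names that differ only in an ending like _2 or _b are one class to them, and where a whole thing is asked for, a point or a joint stands for the part that bears it (a point fixed in the world has none). Each returns a list of dicts, best first, with "confidence" (0 to 1); they miss things now and then, are a little off and sometimes report something else, mostly with a low value. They report only what shows in the picture. A call takes as long as a camera call. They do not tell look-alikes from the thing itself.
- r.cut_out(query, camera): "region" (384x512 bool, what is visible of it) and "uv" ([column, row] in pixels, amid what is visible of it).
The state is a dict: "time_s": time; "joints": joint angles; "joint_velocities": joint speeds; "effort": joint torques, N m; "tcp_pos": TCP position; "ee_rot": TCP orientation; "wrist_force": force on the tool from outside, world axes, zero at the start; "moment": the same for the moment, N m; "gripper_width": opening from 0.0 (shut) to 1.0 (fully open).
Only numpy, scipy, OpenCV 4.12 (cv2) and the standard library are available. Lean on these libraries where they do the work, as an engineer would, in place of code of your own. Each camera call takes 0.05 s, during which the arm holds its last target.

## Working session

There is one attempt and no reset: what is moved stays moved. The work goes in short steps, Python scripts to look and compute and a shell command to move; the robot and the scene stay as the last step left them, time stands still between calls to the robot, and variables do not carry over. Pictures are saved under pics/ and viewed, and the job is handed in when it is done.

```bash
ls; mkdir -p pics; python3 - <<'E'
from station import r
import cv2,numpy as np
s=r.sense();print(s)
for n in("top","side"):
    p,d=r.capture(n);cv2.imwrite(f"pics/{n}0.png",p);np.save(f"{n}0d.npy",d);np.save(f"{n}0p.npy",p);print(r.calibration(n))
E
```

```text
pics
{'time_s': 0.0, 'joints': array([ 7.92772782e+01,  2.20898634e+01,  3.78915052e-01, -3.04454379e-02,
       -6.84123458e+01, -1.48159377e+01]), 'joint_velocities': array([-0.08600133,  0.0179735 , -0.01958054, -0.06735557, -0.01798136,
       -0.06989038]), 'effort': array([ 2.34793915e-04, -3.90657985e+01,  1.87399632e+01,  4.21959624e+00,
        1.09762445e-02, -1.95092848e-04]), 'tcp_pos': array([0.26916897, 0.56338049, 0.22145941]), 'ee_rot': array([[-4.31295902e-01, -9.02210098e-01, -8.85835818e-04],
       [-9.02207834e-01,  4.31296806e-01, -2.02233414e-03],
       [ 2.20662844e-03, -7.30164136e-05, -9.99997563e-01]]), 'wrist_force': array([ 0.04413195, -0.19686487, -0.39549116]), 'moment': array([0.00268916, 0.03318494, 0.01686494]), 'gripper_width': 1.0011396964326886}
{'fx': 448.48839393651184, 'fy': 448.48839393651184, 'cx': 262.96086845291654, 'cy': 199.1987574795599, 'R': array([[-0.01483727, -0.99987537,  0.00539364],
       [-0.99356338,  0.01413732, -0.11239189],
       [ 0.11230164, -0.00702651, -0.99364932]]), 't': array([-0.17207742,  0.5501472 ,  1.49489165])}
{'fx': 394.5661596392979, 'fy': 394.5661596392979, 'cx': 252.62376378684928, 'cy': 191.7075763581219, 'R': array([[ 0.89857033, -0.43857961, -0.01480819],
       [-0.26851342, -0.52281873, -0.80904952],
       [ 0.34709063,  0.73096409, -0.58755391]]), 't': array([-0.58958563,  0.12853083,  1.21612028])}
```

View pics/top0.png

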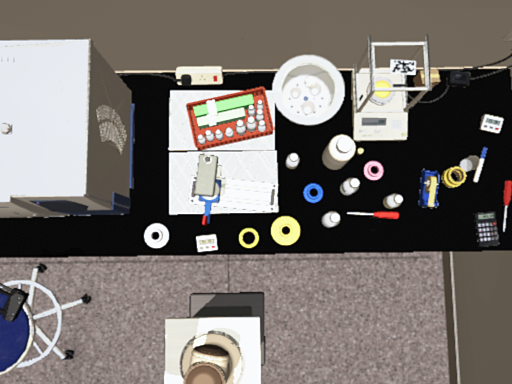

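View pics/side0.png

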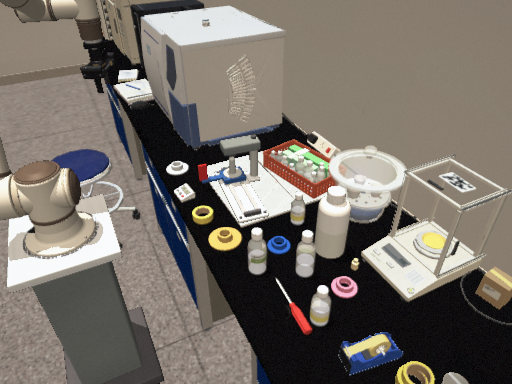

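```bash
cat > h.py <<'E'
import numpy as np,cv2
from station import r
def cloud(n,d):
    c=r.calibration(n);v,u=np.mgrid[:384,:512]
    X=np.stack([(u-c['cx'])/c['fx']*d,(v-c['cy'])/c['fy']*d,d],-1)
    return (X-c['t'])@c['R']   # R^T (x-t)
def proj(n,P):
    c=r.calibration(n);q=np.asarray(P)@c['R'].T+c['t'];return np.stack([c['fx']*q[...,0]/q[...,2]+c['cx'],c['fy']*q[...,1]/q[...,2]+c['cy']],-1)
E
python3 - <<'E'
from h import *
for n in("top","side"):
  d=np.load(n+"0d.npy");W=cloud(n,d)
  for q in["spacer_large","spacer_medium","spacer_small","paddle","carriage","stage","sample_bottle_1","reagent_bottle_1","hdpe_bottle","tape_roll_1","lab_timer"]:
    for o in r.cut_out(q,n)[:3]:
      m=o['region']&(d>0);P=W[m]
      if len(P)<5: print(n,q,o['confidence'],len(P));continue
      print(n,q,round(o['confidence'],2),np.round(o['uv']),m.sum(),np.round(np.median(P,0),3),np.round(np.percentile(P,2,axis=0),3),np.round(np.percentile(P,98,axis=0),3))
p=np.load("top0p.npy")[130:260,130:350];cv2.imwrite("pics/topz.png",cv2.resize(p,None,fx=3.6,fy=3.6,interpolation=cv2.INTER_CUBIC))
p=np.load("side0p.npy")[120:290,150:350];cv2.imwrite("pics/sidez.png",cv2.resize(p,None,fx=3.5,fy=3.5,interpolation=cv2.INTER_CUBIC))
print(r.sense()['time_s'])
E
```

```text
top spacer_medium 0.68 [157. 237.] 397 [0.432 0.185 0.007] [ 0.398  0.15  -0.001] [0.467 0.225 0.028]
top spacer_medium 0.18 [249. 241.] 183 [ 0.417 -0.128  0.023] [ 0.387 -0.158 -0.002] [ 0.447 -0.097  0.03 ]
top spacer_small 0.81 [309. 197.] 274 [ 0.57  -0.351  0.008] [ 0.539 -0.383 -0.002] [ 0.601 -0.321  0.027]
top spacer_small 0.62 [376. 168.] 246 [ 0.645 -0.563  0.009] [ 0.616 -0.595 -0.001] [ 0.676 -0.534  0.027]
top paddle 0.84 [209. 200.] 398 [0.545 0.002 0.047] [ 0.468 -0.033  0.018] [0.607 0.035 0.108]
top carriage 0.56 [208. 199.] 367 [0.543 0.002 0.047] [ 0.466 -0.035  0.018] [0.608 0.031 0.105]
top stage 0.7 [221. 192.] 3176 [ 0.571 -0.04   0.026] [ 0.495 -0.217  0.013] [0.667 0.063 0.174]
top sample_bottle_1 0.72 [350. 185.] 244 [ 0.577 -0.459  0.1  ] [ 0.56  -0.483  0.012] [ 0.603 -0.444  0.142]
top sample_bottle_1 0.53 [253. 239.] 171 [ 0.417 -0.131  0.023] [ 0.387 -0.158  0.001] [ 0.447 -0.097  0.03 ]
top reagent_bottle_1 0.71 [292. 160.] 174 [ 0.668 -0.276  0.078] [ 0.654 -0.299  0.004] [ 0.689 -0.259  0.113]
top hdpe_bottle 0.91 [339. 150.] 844 [ 0.678 -0.417  0.1
[... 1425 characters left out ...]
05 ] [ 0.463 -0.034  0.025] [0.61  0.047 0.108]
side sample_bottle_1 0.66 [254. 254.] 773 [ 0.465 -0.417  0.079] [ 0.447 -0.428  0.005] [ 0.494 -0.388  0.141]
side reagent_bottle_1 0.89 [295. 209.] 412 [ 0.666 -0.291  0.06 ] [ 0.653 -0.302  0.006] [ 0.691 -0.265  0.111]
side reagent_bottle_1 0.48 [202. 214.] 302 [ 0.413 -0.13   0.02 ] [ 0.384 -0.159  0.002] [ 0.444 -0.095  0.027]
side hdpe_bottle 0.64 [332. 222.] 1978 [ 0.671 -0.452  0.129] [ 0.648 -0.471  0.015] [ 0.715 -0.41   0.212]
side tape_roll_1 0.76 [206. 214.] 273 [ 0.417 -0.134  0.02 ] [ 0.386 -0.16   0.002] [ 0.444 -0.099  0.027]
side lab_timer 0.75 [182. 192.] 255 [0.4   0.004 0.018] [ 0.374 -0.018  0.002] [0.427 0.047 0.026]
1.2
```

View pics/topz.png

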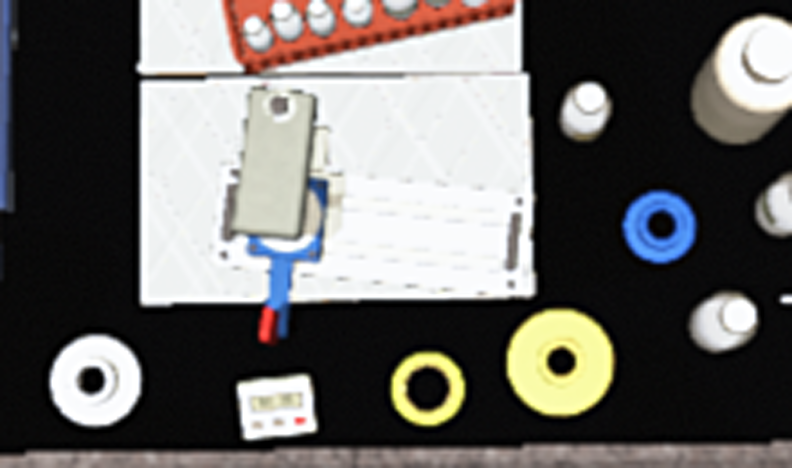

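View pics/sidez.png

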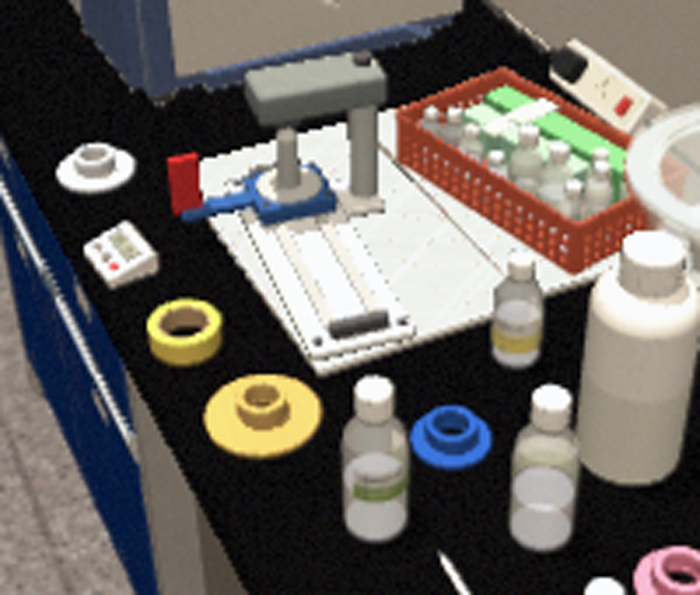

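```bash
python3 - <<'E'
from h import *
from scipy.optimize import least_squares
T=cloud("top",np.load("top0d.npy"));S=cloud("side",np.load("side0d.npy"))
pt=np.load("top0p.npy");ps=np.load("side0p.npy")
# per view circle fits: fit edge of region mask of flange by known radius: mean of (flange-level pts within ring) via robust circle-coverage
def fit(W,c0,R,H):
    m=(np.hypot(W[...,0]-c0[0],W[...,1]-c0[1])<R+.02)
    P=W[m]; fl=P[(P[:,2]>.0035)&(P[:,2]<.010)]; hub=P[(P[:,2]>H-.004)&(P[:,2]<H+.005)]
    h=cv2.minEnclosingCircle(fl[:,:2].astype(np.float32)*1000)
    h2=cv2.minEnclosingCircle(hub[:,:2].astype(np.float32)*1000)
    return len(fl),np.round(h[0],1),round(h[1],1),len(hub),np.round(h2[0],1),round(h2[1],1), np.round(np.median(fl[:,2]),4),np.round(np.median(hub[:,2]),4)
for n,c,R,H in[("L",(.438,-.258),.05,.026),("M",(.432,.185),.042,.024),("S",(.57,-.352),.034,.022)]:
    for nm,W in(("top",T),("side",S)): print(n,nm,fit(W,c,R,H))
# paddle: red
for nm,W,p in(("top",T,pt),("side",S,ps)):
    p=p.astype(int);red=(p[...,2]>120)&(p[...,1]<60)&(p[...,0]<70)
    m=red&(np.hypot(W[...,0]-.48,W[...,1]-.01)<.06);P=W[m]
    print("paddle",nm,len(P),np.round(P.min(0),3),np.round(P.max(0),3)); 
    t=P[P[:,2]>.095]; print(len(t),np.round(t.mean(0),4))
    # stage plate
    bl=(p[...,0]>p[...,2]+50)&(np.hypot(W[...,0]-.54,W[...,1]-.0)<.12)&(W[...,2]>.02)
    B=W[bl];print("blue",len(B),np.round(B.min(0),3),np.round(B.max(0),3))
    for P,nn in((W[m],'red'),):pass
    # stage plate top z~0.021
    pl=W[(abs(W[...,2]-.021)<.004)&(W[...,0]>.45)&(W[...,0]<.68)&(W[...,1]<.1)&(W[...,1]>-.25)]
    r_=cv2.minAreaRect((pl[:,:2]*1000).astype(np.float32));print("plate",len(pl),r_)
    hd=W[(abs(W[...,2]-.169)<.008)&(W[...,0]>.45)&(W[...,0]<.72)&(W[...,1]<.15)&(W[...,1]>-.15)]
    print("head",len(hd),cv2.minAreaRect((hd[:,:2]*1000).astype(np.float32)),np.median(hd[:,2]))
E
```

```text
L top (514, array([ 437.8, -258.2]), 69.7, 59, array([ 441.5, -253.3]), 21.2, np.float64(0.0062), np.float64(0.0259))
L side (476, array([ 438.1, -257.9]), 69.7, 89, array([ 439.5, -252.9]), 22.4, np.float64(0.0073), np.float64(0.0269))
M top (325, array([432.1, 184.8]), 61.9, 56, array([430.2, 189.4]), 21.9, np.float64(0.006), np.float64(0.0239))
M side (166, array([430.6, 185.1]), 60.4, 54, array([427.2, 188.8]), 22.5, np.float64(0.0068), np.float64(0.0247))
S top (225, array([ 570.1, -351.9]), 53.8, 57, array([ 570.1, -351.8]), 21.6, np.float64(0.0059), np.float64(0.0222))
S side (199, array([ 569.8, -352.8]), 52.9, 92, array([ 567.1, -352.7]), 21.5, np.float64(0.0066), np.float64(0.0227))
paddle top 14 [0.462 0.009 0.053] [0.495 0.021 0.108]
7 [0.4716 0.0162 0.1025]
blue 189 [ 0.468 -0.036  0.03 ] [0.614 0.039 0.055]
plate 1267 ((585.5697631835938, -81.91766357421875), (375.3218688964844, 195.88536071777344), 78.42286682128906)
head 758 ((611.8054809570312, -0.3947410583496094), (60.92887878417969, 130.54220581054688), 83.68437957763672) 0.1691187731772329
paddle side 120 [0.459 0.005 0.047] [0.487 0.019 0.107]
22 [0.4727 0.0124 0.1015]
blue 216 [ 0.466 -0.039  0.03 ] [0.616 0.04  0.051]
plate 919 ((567.4063720703125, -102.02163696289062), (339.73101806640625, 153.86837768554688), 74.81893157958984)
head 390 ((609.6805419921875, -1.2333869934082031), (64.7669906616211, 130.8514404296875), 81.60005950927734) 0.17026374839193442
```

```bash
cat >> h.py <<'E'
from scipy.spatial.transform import Rotation as Ro
def go(pos,ang=None):
    """tool shift (m) & turn (5deg units) to world pos with tool x at world angle ang (deg), tool z down"""
    s=r.sense();R=s['ee_rot'];sh=R.T@(np.array(pos)-s['tcp_pos'])
    if ang is None: ang=np.degrees(np.arctan2(R[1,0],R[0,0]))
    a=np.radians(ang);x=np.array([np.cos(a),np.sin(a),0]);z=np.array([0,0,-1.]);y=np.cross(z,x)
    rv=np.degrees(Ro.from_matrix(R.T@np.c_[x,y,z]).as_rotvec())/5
    print("t",round(s['time_s'],2),"tcp",np.round(s['tcp_pos'],4),"F",np.round(s['wrist_force'],1),"shift",np.round(sh,4),"turn",np.round(rv,2),"dist",round(np.linalg.norm(sh),3),"w",round(s['gripper_width']*.087,4))
E
python3 -c "
from h import *
go((.44,.20,.20),-96.3);go((.478,.085,.12),-96.3);go((.478,.085,.062),-96.3)"
```

```text
t 1.2 tcp [0.2694 0.5639 0.2226] F [-0.5  0.5 -0.5] shift [ 0.2548 -0.3108  0.0225] turn [ 0.    0.   -3.85] dist 0.403 w 0.0869
t 1.2 tcp [0.2694 0.5639 0.2226] F [-0.5  0.5 -0.5] shift [ 0.3422 -0.3947  0.1025] turn [ 0.    0.   -3.85] dist 0.532 w 0.0869
t 1.2 tcp [0.2694 0.5639 0.2226] F [-0.5  0.5 -0.5] shift [ 0.3422 -0.3947  0.1605] turn [ 0.    0.   -3.85] dist 0.546 w 0.0869
```

```bash
python3 -m jog '[[[0.255,-0.311,0.023],[0,0,-3.85]],[[0.255,-0.311,0.023],[0,0,-3.85]],[[0.255,-0.311,0.023],[0,0,-3.85]],[[0.255,-0.311,0.023],[0,0,-3.85]],[[0.255,-0.311,0.023],[0,0,-3.85]],[[0.255,-0.311,0.023],[0,0,-3.85]],[[0.255,-0.311,0.023],[0,0,-3.85]],[[0.255,-0.311,0.023],[0,0,-3.85]],[[0.255,-0.311,0.023],[0,0,-3.85]],[[0.255,-0.311,0.023],[0,0,-3.85]]]' 0
python3 -c "
from h import *
go((.478,.075,.062),-96.3)"
```

```text
time_s: 2.03
tcp_pos: [0.4406, 0.1968, 0.1997]
ee_rot: [[-0.111, -0.994, 0.0], [-0.994, 0.111, -0.0], [0.0, -0.0, -1.0]]
wrist_force: [-0.4, 0.6, 0.1]
gripper_width: 0.328
t 2.03 tcp [0.4406 0.1968 0.1997] F [-0.4  0.6  0.1] shift [ 0.1169 -0.0507  0.1377] turn [-0.   -0.   -0.02] dist 0.188 w 0.0285
```

```bash
python3 -m jog '[[[0.04,-0.02,0.03],[0,0,0]],[[0.08,-0.04,0.05],[0,0,0]],[[0.117,-0.051,0.09],[0,0,0]],[[0.117,-0.051,0.12],[0,0,0]],[[0.117,-0.051,0.138],[0,0,0]],[[0.117,-0.051,0.138],[0,0,0]],[[0.117,-0.051,0.138],[0,0,0]],[[0.117,-0.051,0.138],[0,0,0]],[[0.117,-0.051,0.138],[0,0,0]],[[0.117,-0.051,0.138],[0,0,0]]]' 0
python3 - <<'E'
from h import *
go((.477,.035,.062),-96.3)
for n in("top","side"):
    p,d=r.capture(n);
    p=p[150:260,160:300] if n=="top" else p[100:260,120:320]
    cv2.imwrite(f"pics/{n}1.png",cv2.resize(p,None,fx=4,fy=4) if n=="top" else cv2.resize(p,None,fx=3.5,fy=3.5))
E
```

```text
time_s: 2.87
tcp_pos: [0.4793, 0.0793, 0.0637]
ee_rot: [[-0.108, -0.994, 0.004], [-0.994, 0.108, 0.002], [-0.002, -0.004, -1.0]]
wrist_force: [0.5, 0.4, 0.9]
gripper_width: 0.006
t 2.87 tcp [0.4793 0.0793 0.0637] F [0.5 0.4 0.9] shift [ 0.0443 -0.0025  0.0016] turn [-0.05  0.03  0.02] dist 0.044 w 0.0005
```

View pics/side1.png

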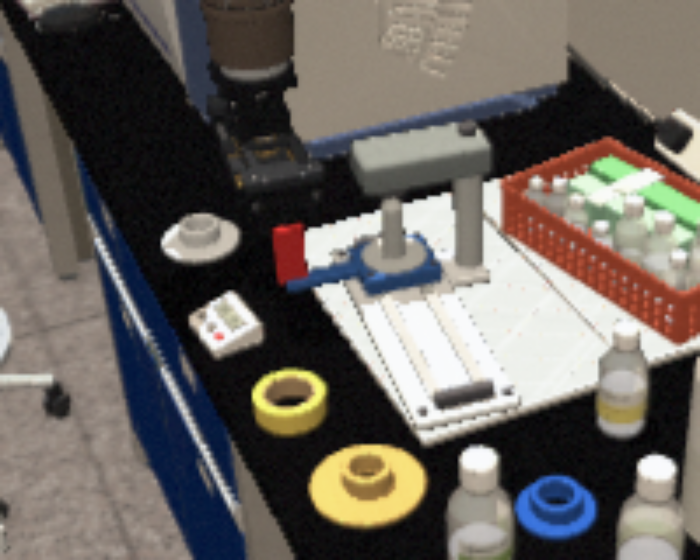

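```bash
python3 -m jog '[[[0.015,0,0],[0,0,0]],[[0.025,0,0],[0,0,0]],[[0.035,0,0],[0,0,0]],[[0.041,0,0],[0,0,0]],[[0.047,0,0],[0,0,0]],[[0.053,0,0],[0,0,0]],[[0.058,0,0],[0,0,0]],[[0.063,0,0],[0,0,0]],[[0.068,0,0],[0,0,0]],[[0.073,0,0],[0,0,0]]]' 0
python3 - <<'E'
from h import *
go((.477,.035,.062),-96.3)
p,d=r.capture("side");W=cloud("side",d)
q=p.astype(int);m=(q[...,2]>110)&(q[...,1]<60)&(q[...,0]<70)&(abs(W[...,0]-.47)<.05)&(W[...,1]<.1)&(W[...,1]>-.2)&(W[...,2]>.03);print(m.sum(),W[m].mean(0))
E
```

```text
time_s: 3.8
tcp_pos: [0.4702, 0.0073, 0.0618]
ee_rot: [[-0.111, -0.994, 0.002], [-0.994, 0.111, 0.004], [-0.004, -0.001, -1.0]]
wrist_force: [-7.6, 19.1, 4.8]
gripper_width: 0.007
t 3.8 tcp [0.4702 0.0073 0.0618] F [-7.6 19.1  4.8] shift [-0.0283 -0.0036 -0.0001] turn [-0.01  0.05 -0.01] dist 0.029 w 0.0006
87 [ 0.46986861 -0.01332167  0.06849663]
```

```bash
python3 -m jog '[[[0.005,0,0],[0,0,0]],[[0.010,0,0],[0,0,0]],[[0.015,0,0],[0,0,0]],[[0.02,0,0],[0,0,0]],[[0.025,0,0],[0,0,0]],[[0.03,0,0],[0,0,0]],[[0.035,0,0],[0,0,0]],[[0.04,0,0],[0,0,0]],[[0.046,0,0],[0,0,0]],[[0.052,0,0],[0,0,0]]]' 0
python3 - <<'E'
from h import *
go((.477,.035,.062),-96.3)
p,d=r.capture("side");W=cloud("side",d)
q=p.astype(int);m=(q[...,2]>110)&(q[...,1]<60)&(q[...,0]<70)&(abs(W[...,0]-.47)<.05)&(W[...,1]<.1)&(W[...,1]>-.2)&(W[...,2]>.03);print(m.sum(),W[m].mean(0))
E
```

```text
time_s: 4.68
tcp_pos: [0.464, -0.047, 0.0616]
ee_rot: [[-0.11, -0.994, -0.0], [-0.994, 0.11, -0.0], [0.0, 0.0, -1.0]]
wrist_force: [-2.3, 3.5, 3.1]
gripper_width: 0.005
t 4.68 tcp [ 0.464  -0.047   0.0616] F [-2.3  3.5  3.1] shift [-0.083  -0.0039 -0.0004] turn [ 0. -0.  0.] dist 0.083 w 0.0004
87 [ 0.46348018 -0.06768634  0.06706645]
```

```bash
python3 -m jog '[[[0.005,0,0],[0,0,0]],[[0.010,0,0],[0,0,0]],[[0.015,0,0],[0,0,0]],[[0.02,0,0],[0,0,0]],[[0.025,0,0],[0,0,0]],[[0.029,0,0],[0,0,0]],[[0.033,0,0],[0,0,0]],[[0.036,0,0],[0,0,0]],[[0.038,0,0],[0,0,0]],[[0.040,0,0],[0,0,0]]]' 0
python3 - <<'E'
from h import *
go((.477,.035,.062),-96.3)
p,d=r.capture("side");W=cloud("side",d)
cv2.imwrite("pics/side2.png",cv2.resize(p[100:260,120:320],None,fx=3.5,fy=3.5))
E
```

```text
time_s: 5.57
tcp_pos: [0.4595, -0.0864, 0.0614]
ee_rot: [[-0.11, -0.994, -0.001], [-0.994, 0.11, -0.0], [0.0, 0.001, -1.0]]
wrist_force: [-2.0, 3.6, -0.3]
gripper_width: 0.005
t 5.57 tcp [ 0.4595 -0.0864  0.0614] F [-2.   3.6 -0.3] shift [-0.1226 -0.004  -0.0006] turn [ 0.01 -0.   -0.  ] dist 0.123 w 0.0004
```

View pics/side2.png

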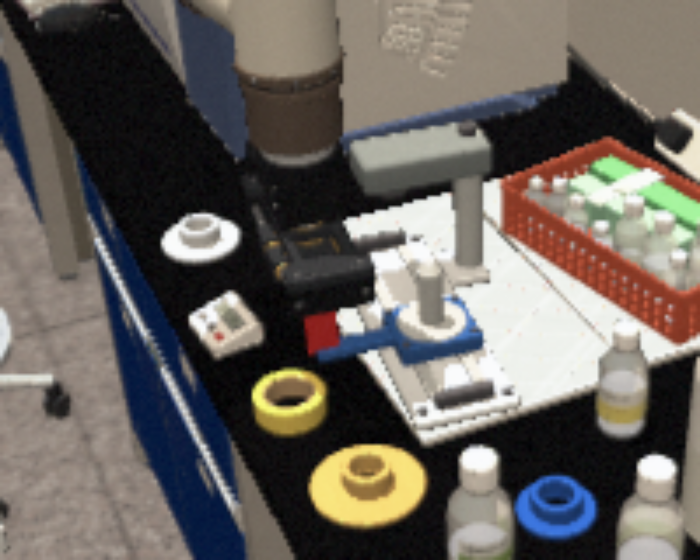

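```bash
python3 -m jog '[[[0.001,0,0],[0,0,0]],[[0.002,0,0],[0,0,0]],[[0.003,0,0],[0,0,0]],[[0.004,0,0],[0,0,0]],[[0.005,0,0],[0,0,0]],[[0.006,0,0],[0,0,0]],[[0.007,0,0],[0,0,0]],[[0.008,0,0],[0,0,0]],[[0.009,0,0],[0,0,0]],[[0.010,0,0],[0,0,0]]]' 0
python3 -c "
from h import *
go((.477,.035,.062),-96.3)"
```

```text
time_s: 6.45
tcp_pos: [0.4588, -0.0962, 0.0616]
ee_rot: [[-0.11, -0.994, 0.0], [-0.994, 0.11, 0.0], [-0.0, -0.0, -1.0]]
wrist_force: [-0.9, 3.2, 0.1]
gripper_width: 0.007
t 6.45 tcp [ 0.4588 -0.0962  0.0616] F [-0.9  3.2  0.1] shift [-0.1324 -0.0037 -0.0004] turn [-0.  0.  0.] dist 0.132 w 0.0006
```

```bash
python3 -m jog '[[[0.001,0,0],[0,0,0]],[[0.002,0,0],[0,0,0]],[[0.003,0,0],[0,0,0]],[[0.004,0,0],[0,0,0]],[[0.005,0,0],[0,0,0]],[[0.006,0,0],[0,0,0]],[[0.0065,0,0],[0,0,0]],[[0.007,0,0],[0,0,0]],[[0.0075,0,0],[0,0,0]],[[0.008,0,0],[0,0,0]]]' 0
python3 -c "
from h import *
go((.477,.035,.062),-96.3)"
```

```text
time_s: 7.28
tcp_pos: [0.4579, -0.1041, 0.0615]
ee_rot: [[-0.11, -0.994, -0.0], [-0.994, 0.11, -0.0], [0.0, 0.0, -1.0]]
wrist_force: [-1.9, 3.3, -0.6]
gripper_width: 0.006
t 7.28 tcp [ 0.4579 -0.1041  0.0615] F [-1.9  3.3 -0.6] shift [-0.1403 -0.0038 -0.0005] turn [ 0. -0.  0.] dist 0.14 w 0.0006
```

```bash
python3 -m jog '[[[0.001,0,0],[0,0,0]],[[0.002,0,0],[0,0,0]],[[0.003,0,0],[0,0,0]],[[0.004,0,0],[0,0,0]],[[0.005,0,0],[0,0,0]],[[0.0055,0,0],[0,0,0]],[[0.006,0,0],[0,0,0]],[[0.0065,0,0],[0,0,0]],[[0.007,0,0],[0,0,0]],[[0.0075,0,0],[0,0,0]]]' 0
python3 -c "
from h import *
go((.477,.035,.062),-96.3)"
```

```text
time_s: 8.12
tcp_pos: [0.4579, -0.1052, 0.0616]
ee_rot: [[-0.111, -0.994, 0.003], [-0.994, 0.111, 0.008], [-0.008, -0.002, -1.0]]
wrist_force: [-5.2, 43.7, 7.0]
gripper_width: 0.007
t 8.12 tcp [ 0.4579 -0.1052  0.0616] F [-5.2 43.7  7. ] shift [-0.1415 -0.0033  0.0008] turn [-0.02  0.1  -0.02] dist 0.142 w 0.0006
```

```bash
python3 -m jog '[[[-0.01,0,0],[0,0,0]],[[-0.03,0,0],[0,0,0]],[[-0.04,0,-0.02],[0,0,0]],[[-0.04,0,-0.06],[0,0,0]],[[-0.04,0,-0.1],[0,0,0]],[[-0.05,0.06,-0.14],[0,0,0]],[[-0.06,0.1,-0.16],[0,0,0]],[[-0.06,0.1,-0.16],[0,0,0]],[[-0.06,0.1,-0.16],[0,0,0]],[[-0.06,0.1,-0.16],[0,0,0]]]' 0.07
python3 - <<'E'
from h import *
go((.4385,-.2575,.1),-96)
for n in("top","side"):
    p,d=r.capture(n);np.save(n+"3d.npy",d);np.save(n+"3p.npy",p)
    p=p[150:260,160:340] if n=="top" else p[100:260,120:320]
    cv2.imwrite(f"pics/{n}3.png",cv2.resize(p,None,fx=4,fy=4) if n=="top" else cv2.resize(p,None,fx=3.5,fy=3.5))
E
```

```text
time_s: 8.95
tcp_pos: [0.3644, -0.0408, 0.2233]
ee_rot: [[-0.108, -0.994, 0.006], [-0.994, 0.108, 0.001], [-0.002, -0.006, -1.0]]
wrist_force: [0.1, 0.2, 0.6]
gripper_width: 0.679
t 8.95 tcp [ 0.3644 -0.0408  0.2233] F [0.1 0.2 0.6] shift [ 0.2076 -0.0963  0.1235] turn [-0.07  0.02 -0.04] dist 0.26 w 0.0591
```

View pics/top3.png

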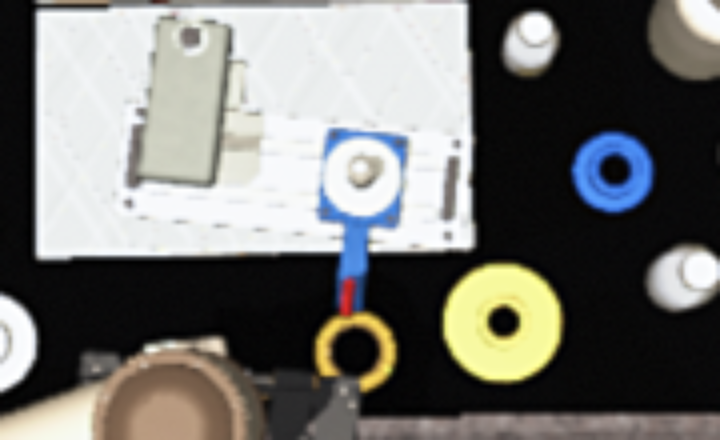

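View pics/side3.png

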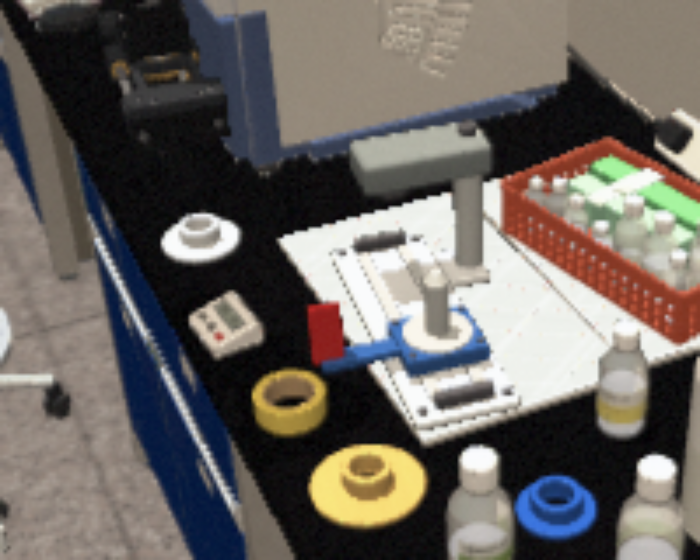

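```bash
cat >> h.py <<'E'
from scipy.optimize import least_squares
def backz(n,uv,z):
    c=r.calibration(n);uv=np.asarray(uv,float);d=np.c_[(uv[:,0]-c['cx'])/c['fx'],(uv[:,1]-c['cy'])/c['fy'],np.ones(len(uv))]@c['R']
    o=-c['R'].T@c['t'];return (o+d*((z-o[2])/d[:,2])[:,None])[:,:2]
def circ(P,R,c0):
    f=least_squares(lambda c:np.hypot(P[:,0]-c[0],P[:,1]-c[1])-R,c0,loss='soft_l1',f_scale=.001);e=np.hypot(*(P-f.x).T)-R
    return np.round(f.x*1000,1),round(float(np.std(e))*1000,1)
def flange(n,p,c0,R,colour):
    q=cv2.cvtColor(p,cv2.COLOR_BGR2HSV).astype(int);H,S,V=q[...,0],q[...,1],q[...,2]
    m={'L':(H>15)&(H<35)&(S>80)&(V>90),'M':(S<60)&(V>100),'S':(H>100)&(H<125)&(S>120)&(V>60)}[colour]
    v,u=np.mgrid[:384,:512];X=backz(n,np.c_[u.ravel(),v.ravel()],.006).reshape(384,512,2)
    m&=np.hypot(X[...,0]-c0[0],X[...,1]-c0[1])<R+.012
    cs,_=cv2.findContours(m.astype(np.uint8),cv2.RETR_EXTERNAL,cv2.CHAIN_APPROX_NONE);k=max(cs,key=cv2.contourArea)[:,0]
    P=backz(n,k,.006);R2=np.median(np.hypot(*(P-P.mean(0)).T))
    return circ(P,R-.0005,c0),len(P),round(R2*1000,1)
E
python3 - <<'E'
from h import *
for n in("top","side"):
  p0=np.load(n+"0p.npy")
  for k,c,R in(("L",(.438,-.258),.05),("M",(.432,.185),.042),("S",(.57,-.352),.034)): print(n,k,flange(n,p0,c,R,k))
  p=np.load(n+"3p.npy");W=cloud(n,np.load(n+"3d.npy"))
  near=np.hypot(W[...,0]-.565,W[...,1]+.135)<.06
  sp=W[near&(W[...,2]>.108)&(W[...,2]<.125)];print("tip",len(sp),np.round(sp.mean(0),4),np.round(sp[:,2].max(),4))
  sh=W[near&(W[...,2]>.060)&(W[...,2]<.103)];print("shaft",len(sh),np.round(sh.mean(0),4))
  f=least_squares(lambda c:np.hypot(sh[:,0]-c[0],sh[:,1]-c[1])-.012,(.565,-.135),loss='soft_l1',f_scale=.001);print(f.x)
  se=W[near&(abs(W[...,2]-.049)<.003)];h=cv2.minEnclosingCircle((se[:,:2]*1000).astype(np.float32));print("seat",len(se),h)
  # white seat disc contour at z .049
  q=cv2.cvtColor(p,cv2.COLOR_BGR2HSV).astype(int);bl=(q[...,0]>100)&(q[...,0]<125)&(q[...,1]>110)&near
  B=W[bl&(abs(W[...,2]-.045)<.008)];print("blue",len(B),cv2.minAreaRect((B[:,:2]*1000).astype(np.float32)),B.mean(0))
E
```

```text
top L ((array([ 442.2, -255.2]), 1.0), 83, np.float64(50.2))
top M ((array([431.7, 187.8]), 1.0), 71, np.float64(42.3))
top S ((array([ 571.2, -353.4]), 1.0), 57, np.float64(34.4))
tip 25 [ 0.5632 -0.1348  0.114 ] 0.1206
shaft 8 [ 0.5538 -0.1344  0.0867]
[ 0.56400915 -0.13541122]
seat 266 ((559.4969482421875, -133.67141723632812), 52.99209976196289)
blue 132 ((555.3569946289062, -135.626708984375), (65.30248260498047, 98.34861755371094), 84.78240203857422) [ 0.54813739 -0.13607843  0.04649692]
side L ((array([ 439.3, -253.3]), 1.1), 82, np.float64(50.2))
side M ((array([429. , 190.1]), 2.3), 52, np.float64(43.2))
side S ((array([ 568.8, -351.5]), 1.8), 58, np.float64(34.6))
tip 24 [ 0.5597 -0.1391  0.1123] 0.1182
shaft 76 [ 0.5576 -0.1421  0.0822]
[ 0.56221931 -0.13379952]
seat 252 ((557.0857543945312, -139.88528442382812), 51.4990348815918)
blue 154 ((552.8970947265625, -138.02691650390625), (66.54395294189453, 94.06107330322266), 83.37061309814453) [ 0.54588689 -0.15101115  0.04554784]
```

```bash
python3 - <<'E'
from h import *
print(r.sense()['joints'])
# bottle centres from side/top cutouts
c=np.array([.570,-.3525])
B={'s1':((.470,-.407),.0255),'s2':((.585,-.463),.025),'re':((.671,-.281),.0225),'hd':((.690,-.432),.043)}
# refine: caps from top depth
W=cloud("top",np.load("top3d.npy"))
for k,(b,rad) in list(B.items()):
    z={'s1':.139,'s2':.139,'re':.109,'hd':.21}[k]
    P=W[(np.hypot(W[...,0]-b[0],W[...,1]-b[1])<.05)&(abs(W[...,2]-z)<.012)];print(k,len(P),np.round(P.mean(0),4));B[k]=(P.mean(0)[:2],rad)
for off in(-.008,0,.008):
  best=[]
  for a in range(0,180,5):
    t=np.radians(a);ux=np.array([np.cos(t),np.sin(t)]);uy=np.array([-ux[1],ux[0]])
    o=c+uy*off;cl={}
    for k,(b,rad) in B.items():
        d=b-o;q=np.array([abs(d@ux)-.095,abs(d@uy)-.0375]);cl[k]=round(1000*(np.linalg.norm(np.maximum(q,0))+min(q.max(),0)-rad))
    best.append((min(cl.values()),a,cl))
  print(off,sorted(best,key=lambda x:-x[0])[:4])
go((.441,-.2545,.05),173.7)
E
```

```text
[ 1.94056771e+01 -4.41127268e+00 -3.20720616e+01  3.65183134e-02
 -6.22880677e+01  6.42921146e+01]
s1 74 [ 0.4739 -0.4023  0.1378]
s2 70 [ 0.5836 -0.4686  0.1381]
re 51 [ 0.6753 -0.2788  0.1076]
hd 200 [ 0.6919 -0.4274  0.2097]
-0.008 [(5, 145, {'s1': 41, 's2': 33, 're': 53, 'hd': 5}), (5, 150, {'s1': 36, 's2': 39, 're': 48, 'hd': 5}), (4, 140, {'s1': 45, 's2': 26, 're': 56, 'hd': 4}), (4, 155, {'s1': 31, 's2': 45, 're': 43, 'hd': 4})]
0 [(5, 145, {'s1': 33, 's2': 25, 're': 61, 'hd': 5}), (5, 150, {'s1': 28, 's2': 31, 're': 56, 'hd': 5}), (4, 140, {'s1': 37, 's2': 18, 're': 64, 'hd': 4}), (4, 155, {'s1': 23, 's2': 37, 're': 51, 'hd': 4})]
0.008 [(5, 145, {'s1': 25, 's2': 17, 're': 69, 'hd': 5}), (5, 150, {'s1': 20, 's2': 23, 're': 64, 'hd': 5}), (4, 140, {'s1': 29, 's2': 10, 're': 72, 'hd': 4}), (4, 155, {'s1': 15, 's2': 29, 're': 59, 'hd': 4})]
t 9.05 tcp [ 0.3648 -0.0411  0.2216] F [1.  0.1 0. ] shift [ 0.2038 -0.0989  0.1718] turn [-1.0e-02  1.0e-02  1.8e+01] dist 0.284 w 0.0659
```

```bash
python3 -m jog '[[[0.04,-0.02,0],[0,0,1.4]],[[0.08,-0.04,0.01],[0,0,2.8]],[[0.11,-0.055,0.02],[0,0,4.2]],[[0.14,-0.07,0.03],[0,0,5.6]],[[0.17,-0.085,0.05],[0,0,7]],[[0.19,-0.092,0.07],[0,0,8.4]],[[0.204,-0.099,0.08],[0,0,9.8]],[[0.204,-0.099,0.1],[0,0,11.2]],[[0.204,-0.099,0.12],[0,0,12.6]],[[0.204,-0.099,0.13],[0,0,14]]]' 0.07
python3 -c "
from h import *
go((.441,-.2545,.045),173.7)"
```

```text
time_s: 9.88
tcp_pos: [0.4388, -0.2555, 0.0869]
ee_rot: [[-0.974, -0.228, -0.007], [-0.228, 0.974, 0.002], [0.007, 0.003, -1.0]]
wrist_force: [-0.5, -0.0, 0.6]
gripper_width: 0.804
t 9.88 tcp [ 0.4388 -0.2555  0.0869] F [-0.5 -0.   0.6] shift [-0.0027  0.0003  0.0419] turn [ 0.03 -0.08  3.9 ] dist 0.042 w 0.07
```

```bash
python3 -m jog '[[[0,0,0.01],[0,0,1.3]],[[0,0,0.03],[0,0,2.6]],[[0,0,0.045],[0,0,3.9]],[[0,0,0.05],[0,0,3.9]],[[0,0,0.05],[0,0,3.9]],[[0,0,0.05],[0,0,3.9]],[[0,0,0.05],[0,0,3.9]],[[0,0,0.05],[0,0,3.9]],[[0,0,0.05],[0,0,3.9]],[[0,0,0.05],[0,0,3.9]]]' 0.07
python3 - <<'E'
from h import *
go((.441,-.2545,.0095),173.7)
p,d=r.capture("side");cv2.imwrite("pics/side4.png",cv2.resize(p[180:300,150:310],None,fx=4.5,fy=4.5))
E
```

```text
time_s: 10.72
tcp_pos: [0.4408, -0.2546, 0.0423]
ee_rot: [[-0.995, 0.1, 0.002], [0.1, 0.995, -0.0], [-0.002, -0.0, -1.0]]
wrist_force: [-0.6, 0.1, 0.4]
gripper_width: 0.804
t 10.72 tcp [ 0.4408 -0.2546  0.0423] F [-0.6  0.1  0.4] shift [-0.0002  0.0002  0.0328] turn [-0.    0.02  0.11] dist 0.033 w 0.07
```

View pics/side4.png

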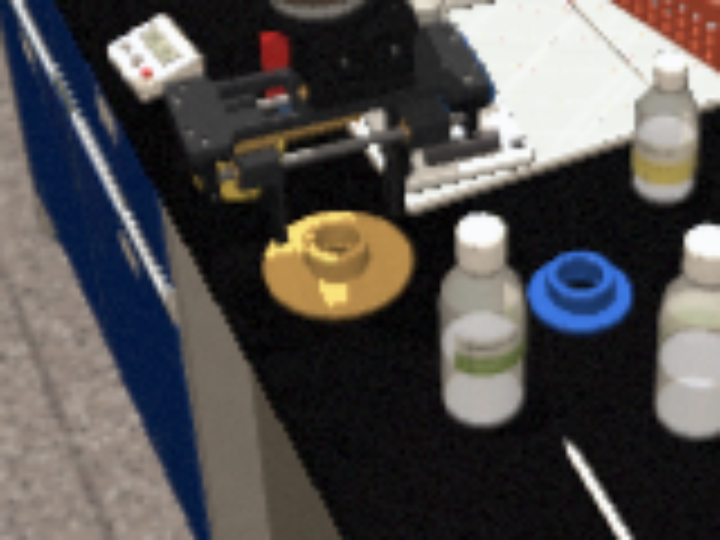

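```bash
python3 -m jog '[[[0,0,0.01],[0,0,0]],[[0,0,0.018],[0,0,0]],[[0,0,0.025],[0,0,0]],[[0,0,0.029],[0,0,0]],[[0,0,0.0325],[0,0,0]],[[0,0,0.0325],[0,0,0]],[[0,0,0.0325],[0,0,0]],[[0,0,0.0325],[0,0,0]],[[0,0,0.0325],[0,0,0]],[[0,0,0.0325],[0,0,0]]]' 0.07 && python3 -m jog '[[[0,0,0],[0,0,0]],[[0,0,0],[0,0,0]],[[0,0,0],[0,0,0]],[[0,0,0],[0,0,0]],[[0,0,0],[0,0,0]],[[0,0,0],[0,0,0]],[[0,0,0],[0,0,0]],[[0,0,-0.002],[0,0,0]],[[0,0,-0.01],[0,0,0]],[[0,0,-0.03],[0,0,0]]]' 0
python3 -c "
from h import *
go((.5632,-.135,.14),173.7)"
```

```text
time_s: 11.6
tcp_pos: [0.4406, -0.2546, 0.0094]
ee_rot: [[-0.995, 0.101, 0.001], [0.101, 0.995, -0.0], [-0.001, -0.0, -1.0]]
wrist_force: [1.1, -0.4, -0.3]
gripper_width: 0.803
time_s: 12.43
tcp_pos: [0.4381, -0.2539, 0.0374]
ee_rot: [[-0.995, 0.102, -0.006], [0.102, 0.995, 0.002], [0.006, 0.001, -1.0]]
wrist_force: [0.1, -0.0, -2.0]
gripper_width: 0.488
t 12.43 tcp [ 0.4381 -0.2539  0.0374] F [ 0.1 -0.  -2. ] shift [-0.1117  0.1311 -0.1032] turn [ 0.01 -0.07  0.09] dist 0.201 w 0.0425
```

```bash
python3 -m jog '[[[0,0,-0.03],[0,0,0]],[[0,0,-0.06],[0,0,0]],[[0,0.005,-0.085],[0,0,0]],[[-0.02,0.03,-0.1],[0,0,0]],[[-0.05,0.06,-0.107],[0,0,0]],[[-0.08,0.09,-0.107],[0,0,0]],[[-0.1,0.12,-0.107],[0,0,0]],[[-0.1085,0.1315,-0.107],[0,0,0]],[[-0.1085,0.1315,-0.107],[0,0,0]],[[-0.1085,0.1315,-0.107],[0,0,0]]]' 0
python3 - <<'E'
from h import *
go((.5632,-.135,.11),173.7)
for n in("top","side"):
    p,d=r.capture(n);np.save(n+"5d.npy",d);np.save(n+"5p.npy",p)
    p=p[150:260,180:330] if n=="top" else p[120:260,150:320]
    cv2.imwrite(f"pics/{n}5.png",cv2.resize(p,None,fx=4.5,fy=4.5))
E
```

```text
time_s: 13.27
tcp_pos: [0.5611, -0.134, 0.1457]
ee_rot: [[-0.995, 0.1, -0.002], [0.1, 0.995, 0.0], [0.002, 0.0, -1.0]]
wrist_force: [-1.2, -0.5, -2.7]
gripper_width: 0.492
t 13.27 tcp [ 0.5611 -0.134   0.1457] F [-1.2 -0.5 -2.7] shift [-0.0022 -0.0008  0.0357] turn [ 0.   -0.02  0.12] dist 0.036 w 0.0428
```

View pics/side5.png

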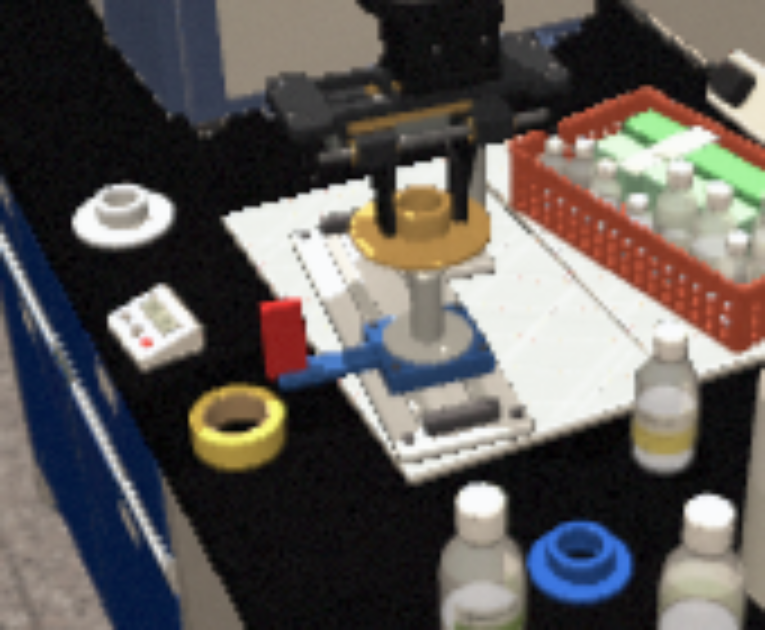

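View pics/top5.png

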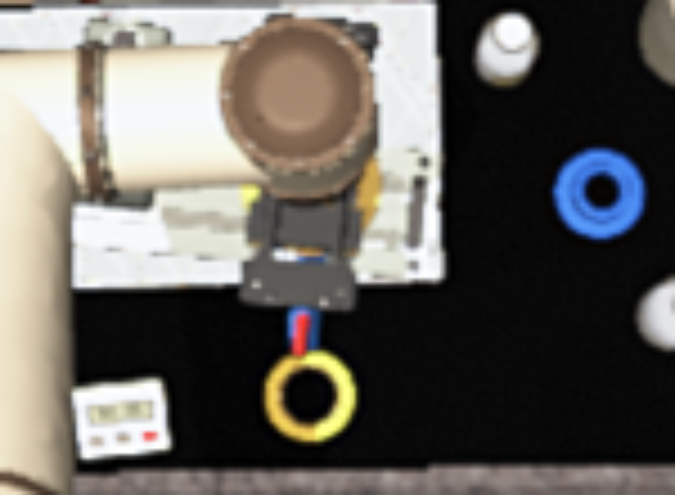

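```bash
python3 - <<'E'
from h import *
n="side";p=np.load(n+"5p.npy");W=cloud(n,np.load(n+"5d.npy"))
q=cv2.cvtColor(p,cv2.COLOR_BGR2HSV).astype(int)
m=(q[...,0]>10)&(q[...,0]<35)&(q[...,1]>80)&(q[...,2]>60)&(np.hypot(W[...,0]-.563,W[...,1]+.135)<.07)&(W[...,2]>.12)&(W[...,2]<.18)
print(m.sum(),np.percentile(W[m][:,2],[5,50,95]))
fl=W[m&(W[...,2]<.148)];A=np.c_[fl[:,:2],np.ones(len(fl))];s=np.linalg.lstsq(A,fl[:,2],rcond=None)[0];print("plane tilt",s[:2])
k=max(cv2.findContours(m.astype(np.uint8),0,1)[0],key=cv2.contourArea)[:,0]
# lower (near) rim of the flange: bottom edge at z=.136 & top edge
P=backz(n,k,.142);c=r.calibration(n);o=-c['R'].T@c['t']
print(circ(P,.0495,(.563,-.135)))
# shaft
sh=W[(np.hypot(W[...,0]-.563,W[...,1]+.135)<.03)&(W[...,2]>.06)&(W[...,2]<.102)]
f=least_squares(lambda c:np.hypot(sh[:,0]-c[0],sh[:,1]-c[1])-.012,(.563,-.135),loss='soft_l1',f_scale=.001);print(len(sh),f.x)
hub=W[m&(W[...,2]>.158)];print("hub",len(hub),hub.mean(0))
E
```

```text
405 [0.14171211 0.14548942 0.16442426]
plane tilt [-0.00185719  0.01315221]
(array([ 560.7, -134.7]), 9.5)
75 [ 0.56225285 -0.13332868]
hub 74 [ 0.5596323  -0.13876366  0.16313891]
```

```bash
python3 -m jog '[[[-0.0018,-0.0005,0.005],[0,0,0.1]],[[-0.0018,-0.0005,0.01],[0,0,0.1]],[[-0.0018,-0.0005,0.016],[0,0,0.1]],[[-0.0018,-0.0005,0.022],[0,0,0.1]],[[-0.0018,-0.0005,0.028],[0,0,0.1]],[[-0.0018,-0.0005,0.034],[0,0,0.1]],[[-0.0018,-0.0005,0.04],[0,0,0.1]],[[-0.0018,-0.0005,0.045],[0,0,0.1]],[[-0.0018,-0.0005,0.05],[0,0,0.1]],[[-0.0018,-0.0005,0.05],[0,0,0.1]]]' 0
python3 -c "
from h import *
go((.563,-.1347,.0585),173.7)"
```

```text
time_s: 14.2
tcp_pos: [0.5625, -0.1352, 0.0947]
ee_rot: [[-0.994, 0.11, -0.002], [0.11, 0.994, 0.0], [0.002, -0.0, -1.0]]
wrist_force: [-0.0, -0.5, -2.3]
gripper_width: 0.488
t 14.2 tcp [ 0.5625 -0.1352  0.0947] F [-0.  -0.5 -2.3] shift [-0.0005  0.0006  0.0362] turn [-0.   -0.03 -0.  ] dist 0.036 w 0.0424
```

No contact force. Continue down to just above the seat.

```bash
python3 -m jog '[[[0,0,0.006],[0,0,0]],[[0,0,0.012],[0,0,0]],[[0,0,0.018],[0,0,0]],[[0,0,0.024],[0,0,0]],[[0,0,0.029],[0,0,0]],[[0,0,0.032],[0,0,0]],[[0,0,0.0335],[0,0,0]],[[0,0,0.035],[0,0,0]],[[0,0,0.036],[0,0,0]],[[0,0,0.036],[0,0,0]]]' 0
python3 -c "
from h import *
go((.563,-.1347,.0585),173.7)"
```

```text
time_s: 15.03
tcp_pos: [0.5633, -0.1353, 0.06]
ee_rot: [[-0.994, 0.11, 0.0], [0.11, 0.994, 0.0], [-0.0, 0.0, -1.0]]
wrist_force: [-0.1, -0.5, -2.4]
gripper_width: 0.49
t 15.03 tcp [ 0.5633 -0.1353  0.06  ] F [-0.1 -0.5 -2.4] shift [0.0004 0.0006 0.0015] turn [0. 0. 0.] dist 0.002 w 0.0426
```

```bash
python3 -m jog '[[[0,0,0],[0,0,0]],[[0,0,0],[0,0,0]],[[0,0,0],[0,0,0]],[[0,0,0],[0,0,0]],[[0,0,-0.01],[0,0,0]],[[0,0,-0.03],[0,0,0]],[[0,0,-0.06],[0,0,0]],[[0,0,-0.1],[0,0,0]],[[0,0,-0.135],[0,0,0]],[[0.01,0,-0.145],[0,0,0]]]' 0.065
python3 - <<'E'
from h import *
go((.4305,.189,.06),173.7)
p,d=r.capture("side");cv2.imwrite("pics/side6.png",cv2.resize(p[120:260,150:320],None,fx=4.5,fy=4.5))
E
```

```text
time_s: 15.87
tcp_pos: [0.5577, -0.1349, 0.2126]
ee_rot: [[-0.994, 0.108, 0.014], [0.108, 0.994, -0.002], [-0.014, -0.001, -1.0]]
wrist_force: [1.7, -0.3, 0.9]
gripper_width: 0.743
t 15.87 tcp [ 0.5577 -0.1349  0.2126] F [ 1.7 -0.3  0.9] shift [0.1635 0.3084 0.1501] turn [-0.01  0.16  0.02] dist 0.38 w 0.0646
```

View pics/side6.png

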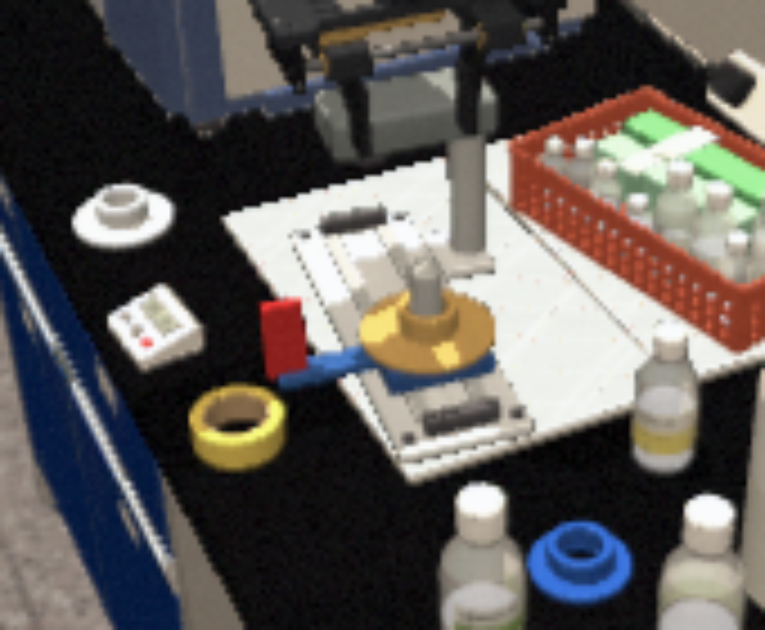

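```bash
python3 -m jog '[[[0.03,0.02,0],[0,0,0]],[[0.06,0.045,0],[0,0,0]],[[0.085,0.075,0],[0,0,0]],[[0.11,0.105,0],[0,0,0]],[[0.13,0.14,0],[0,0,0]],[[0.145,0.18,0.0],[0,0,0]],[[0.155,0.22,0.005],[0,0,0]],[[0.158,0.255,0.02],[0,0,0]],[[0.158,0.285,0.04],[0,0,0]],[[0.158,0.3075,0.06],[0,0,0]]]' 0.07
python3 - <<'E'
from h import *
go((.4305,.189,.045),173.7)
E
```

```text
time_s: 16.75
tcp_pos: [0.4297, 0.1913, 0.145]
ee_rot: [[-0.994, 0.107, 0.002], [0.107, 0.994, 0.002], [-0.002, 0.002, -1.0]]
wrist_force: [0.1, 0.5, -0.3]
gripper_width: 0.808
t 16.75 tcp [0.4297 0.1913 0.145 ] F [ 0.1  0.5 -0.3] shift [-0.0009 -0.0024  0.1   ] turn [0.02 0.02 0.03] dist 0.1 w 0.0703
```

```bash
python3 -m jog '[[[0,0,0.02],[0,0,0]],[[0,0,0.04],[0,0,0]],[[0,-0.001,0.06],[0,0,0]],[[0,-0.001,0.08],[0,0,0]],[[0,-0.0015,0.095],[0,0,0]],[[0,-0.0015,0.1],[0,0,0]],[[0,-0.0015,0.1],[0,0,0]],[[0,-0.0015,0.1],[0,0,0]],[[0,-0.0015,0.1],[0,0,0]],[[0,-0.0015,0.1],[0,0,0]]]' 0.07
python3 - <<'E'
from h import *
go((.4300,.189,.0095),173.7)
p,d=r.capture("side");cv2.imwrite("pics/side7.png",cv2.resize(p[100:220,110:270],None,fx=4.5,fy=4.5))
E
```

```text
time_s: 17.58
tcp_pos: [0.4305, 0.1878, 0.0461]
ee_rot: [[-0.994, 0.109, 0.002], [0.109, 0.994, 0.002], [-0.002, 0.002, -1.0]]
wrist_force: [-0.5, 0.8, -0.1]
gripper_width: 0.804
t 17.58 tcp [0.4305 0.1878 0.0461] F [-0.5  0.8 -0.1] shift [0.0006 0.0011 0.0366] turn [0.02 0.02 0.  ] dist 0.037 w 0.07
```

View pics/side7.png

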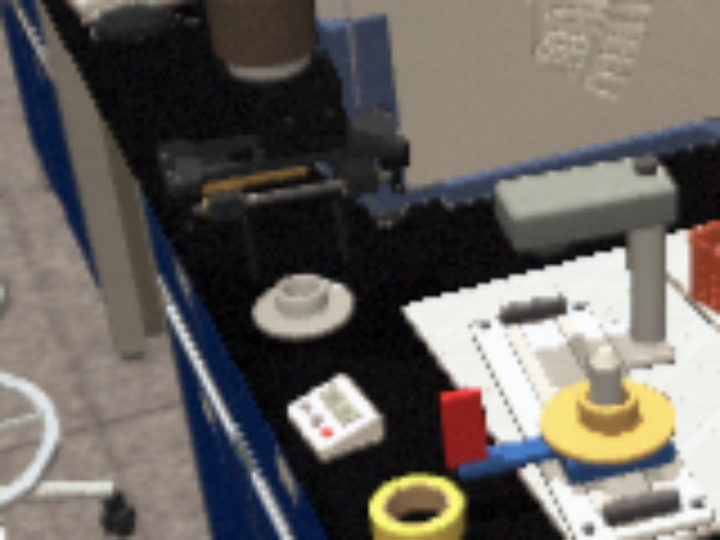

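Aligned above the silver hub (crop 300,290). Descend, grip, lift.

```bash
python3 -m jog '[[[0,0.001,0.01],[0,0,0]],[[0,0.001,0.018],[0,0,0]],[[0,0.001,0.026],[0,0,0]],[[0,0.001,0.032],[0,0,0]],[[0,0.001,0.0365],[0,0,0]],[[0,0.001,0.0365],[0,0,0]],[[0,0.001,0.0365],[0,0,0]],[[0,0.001,0.0365],[0,0,0]],[[0,0.001,0.0365],[0,0,0]],[[0,0.001,0.0365],[0,0,0]]]' 0.07 && python3 -m jog '[[[0,0,0],[0,0,0]],[[0,0,0],[0,0,0]],[[0,0,0],[0,0,0]],[[0,0,0],[0,0,0]],[[0,0,0],[0,0,0]],[[0,0,0],[0,0,0]],[[0,0,0],[0,0,0]],[[0,0,-0.002],[0,0,0]],[[0,0,-0.02],[0,0,0]],[[0,0,-0.05],[0,0,0]]]' 0
python3 -c "
from h import *
go((.563,-.135,.165),173.7)"
```

```text
time_s: 18.47
tcp_pos: [0.4301, 0.1884, 0.0089]
ee_rot: [[-0.994, 0.11, 0.001], [0.11, 0.994, 0.001], [-0.001, 0.001, -1.0]]
wrist_force: [0.7, 0.4, -0.5]
gripper_width: 0.807
time_s: 19.3
tcp_pos: [0.4277, 0.1863, 0.0563]
ee_rot: [[-0.994, 0.111, -0.007], [0.111, 0.994, -0.005], [0.006, -0.006, -1.0]]
wrist_force: [0.7, -0.1, -1.6]
gripper_width: 0.488
t 19.3 tcp [0.4277 0.1863 0.0563] F [ 0.7 -0.1 -1.6] shift [-0.1694 -0.3051 -0.1079] turn [-0.07 -0.07 -0.01] dist 0.365 w 0.0425
```

```bash
python3 -m jog '[[[0,0,-0.04],[0,0,0]],[[0,0,-0.08],[0,0,0]],[[0,-0.01,-0.115],[0,0,0]],[[0,-0.03,-0.14],[0,0,0]],[[-0.01,-0.06,-0.145],[0,0,0]],[[-0.02,-0.1,-0.145],[0,0,0]],[[-0.04,-0.135,-0.145],[0,0,0]],[[-0.06,-0.17,-0.145],[0,0,0]],[[-0.08,-0.205,-0.145],[0,0,0]],[[-0.1,-0.235,-0.145],[0,0,0]]]' 0
python3 -m jog '[[[-0.025,-0.025,0],[0,0,0]],[[-0.05,-0.05,0.01],[0,0,0]],[[-0.068,-0.072,0.025],[0,0,0]],[[-0.068,-0.072,0.035],[0,0,0]],[[-0.068,-0.072,0.04],[0,0,0]],[[-0.068,-0.072,0.04],[0,0,0]],[[-0.068,-0.072,0.04],[0,0,0]],[[-0.068,-0.072,0.04],[0,0,0]],[[-0.068,-0.072,0.04],[0,0,0]],[[-0.068,-0.072,0.04],[0,0,0]]]' 0
python3 - <<'E'
from h import *
go((.563,-.135,.0855),173.7)
n="side"
p,d=r.capture("side");cv2.imwrite("pics/side8.png",cv2.resize(p[120:260,150:320],None,fx=4.5,fy=4.5))
W=cloud(n,d);near=np.hypot(W[...,0]-.563,W[...,1]+.135)<.06
fl=W[near&(abs(W[...,2]-.157)<.006)];print(len(fl),np.linalg.lstsq(np.c_[fl[:,:2],np.ones(len(fl))],fl[:,2],rcond=None)[0])
L=W[near&(abs(W[...,2]-.055)<.006)];print(len(L),L.mean(0))
E
```

```text
time_s: 20.13
tcp_pos: [0.5031, -0.0586, 0.2032]
ee_rot: [[-0.994, 0.111, -0.001], [0.111, 0.994, 0.0], [0.001, 0.0, -1.0]]
wrist_force: [0.1, 1.3, -2.6]
gripper_width: 0.489
time_s: 20.97
tcp_pos: [0.5635, -0.1347, 0.1647]
ee_rot: [[-0.994, 0.108, 0.002], [0.108, 0.994, 0.0], [-0.002, 0.0, -1.0]]
wrist_force: [0.1, 0.2, -2.3]
gripper_width: 0.491
t 20.97 tcp [ 0.5635 -0.1347  0.1647] F [ 0.1  0.2 -2.3] shift [ 0.0006 -0.0004  0.0792] turn [0.   0.02 0.02] dist 0.079 w 0.0428
61 [0.020881   0.02791648 0.15409119]
330 [ 0.55753431 -0.14515692  0.05634591]
```

View pics/side8.png

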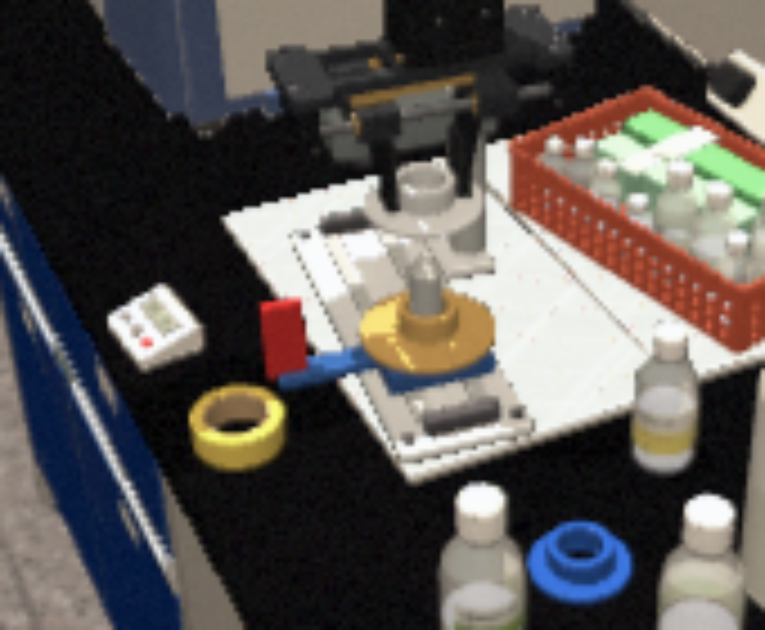

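```bash
python3 -m jog '[[[0,0,0.008],[0,0,0]],[[0,0,0.016],[0,0,0]],[[0,0,0.024],[0,0,0]],[[0,0,0.03],[0,0,0]],[[0,0,0.036],[0,0,0]],[[0,0,0.042],[0,0,0]],[[0,0,0.048],[0,0,0]],[[0,0,0.054],[0,0,0]],[[0,0,0.06],[0,0,0]],[[0,0,0.06],[0,0,0]]]' 0
python3 -c "
from h import *
go((.563,-.135,.0850),173.7)"
```

```text
time_s: 21.85
tcp_pos: [0.5623, -0.1353, 0.102]
ee_rot: [[-0.994, 0.11, -0.003], [0.11, 0.994, 0.0], [0.003, -0.0, -1.0]]
wrist_force: [-0.4, 0.2, -2.7]
gripper_width: 0.489
t 21.85 tcp [ 0.5623 -0.1353  0.102 ] F [-0.4  0.2 -2.7] shift [-0.0007  0.0003  0.017 ] turn [-0.   -0.03 -0.  ] dist 0.017 w 0.0426
```

```bash
python3 -m jog '[[[0,0,0.005],[0,0,0]],[[0,0,0.01],[0,0,0]],[[0,0,0.014],[0,0,0]],[[0,0,0.017],[0,0,0]],[[0,0,0.019],[0,0,0]],[[0,0,0.019],[0,0,0]],[[0,0,0.019],[0,0,0]],[[0,0,0.019],[0,0,0]],[[0,0,0.019],[0,0,0]],[[0,0,0.019],[0,0,0]]]' 0
python3 -c "
from h import *
go((.563,-.135,.0850),173.7)"
```

```text
time_s: 22.68
tcp_pos: [0.5634, -0.1353, 0.0848]
ee_rot: [[-0.994, 0.11, 0.001], [0.11, 0.994, 0.0], [-0.001, 0.0, -1.0]]
wrist_force: [0.9, 0.5, -3.0]
gripper_width: 0.493
t 22.68 tcp [ 0.5634 -0.1353  0.0848] F [ 0.9  0.5 -3. ] shift [ 0.0005  0.0003 -0.0002] turn [0.   0.01 0.  ] dist 0.001 w 0.0429
```

```bash
python3 -m jog '[[[0,0,0],[0,0,0]],[[0,0,0],[0,0,0]],[[0,0,0],[0,0,0]],[[0,0,0],[0,0,0]],[[0,0,-0.01],[0,0,0]],[[0,0,-0.03],[0,0,0]],[[0,0,-0.06],[0,0,0]],[[0,0,-0.1],[0,0,0]],[[0,0,-0.135],[0,0,0]],[[0,-0.01,-0.145],[0,0,0]]]' 0.065
python3 - <<'E'
from h import *
p,d=r.capture("side");cv2.imwrite("pics/side9.png",cv2.resize(p[120:280,150:320],None,fx=3.7,fy=3.7))
np.save("side9p.npy",p);np.save("side9d.npy",d)
print(flange("side",p,(.57,-.352),.034,'S'))
a=np.radians(147);c=np.array([.570,-.3525]);t=c+.008*np.array([np.cos(a),np.sin(a)]);print(t)
go((*t,.2),147);go((*t,.06),147)
E
```

```text
time_s: 23.52
tcp_pos: [0.5654, -0.1452, 0.2376]
ee_rot: [[-0.994, 0.107, 0.013], [0.107, 0.994, -0.002], [-0.013, -0.001, -1.0]]
wrist_force: [0.1, 0.0, 1.3]
gripper_width: 0.746
((array([ 568.8, -351.4]), 1.8), 58, np.float64(34.6))
[ 0.56329064 -0.34814289]
t 23.57 tcp [ 0.565  -0.1469  0.2371] F [0.8 0.3 1.6] shift [-0.0197 -0.2002  0.0376] turn [0.02 0.15 5.35] dist 0.205 w 0.065
t 23.57 tcp [ 0.565  -0.1469  0.2371] F [0.8 0.3 1.6] shift [-0.0179 -0.2001  0.1776] turn [0.02 0.15 5.35] dist 0.268 w 0.065
```

View pics/side9.png

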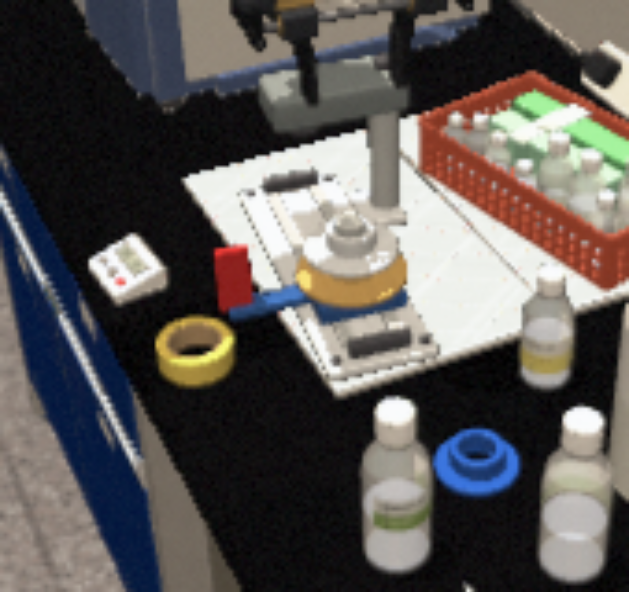

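```bash
python3 -m jog '[[[-0.004,-0.04,0],[0,0,1.3]],[[-0.009,-0.08,0.01],[0,0,2.6]],[[-0.014,-0.12,0.02],[0,0,3.9]],[[-0.019,-0.16,0.03],[0,0,5.35]],[[-0.0225,-0.19,0.03],[0,0,5.35]],[[-0.023,-0.201,0.03],[0,0,5.35]],[[-0.023,-0.201,0.03],[0,0,5.35]],[[-0.023,-0.201,0.03],[0,0,5.35]],[[-0.023,-0.201,0.03],[0,0,5.35]],[[-0.023,-0.201,0.03],[0,0,5.35]]]' 0.08
python3 - <<'E'
from h import *
for n in ("side","top"):
    p,d=r.capture(n);q=p[170:310,190:360] if n=="side" else p[130:260,240:400];cv2.imwrite(f"pics/{n}10.png",cv2.resize(q,None,fx=4.2,fy=4.2))
go((.5633,-.3481,.045),147)
E
```

```text
time_s: 24.4
tcp_pos: [0.5633, -0.3462, 0.2001]
ee_rot: [[-0.839, 0.544, 0.001], [0.544, 0.839, 0.0], [-0.0, 0.0, -1.0]]
wrist_force: [-0.4, -0.7, -0.7]
gripper_width: 0.917
t 24.5 tcp [ 0.5634 -0.3462  0.2001] F [ 0.7  0.6 -0.4] shift [-0.0008 -0.0017  0.1551] turn [0.   0.01 0.01] dist 0.155 w 0.0801
```

View pics/side10.png

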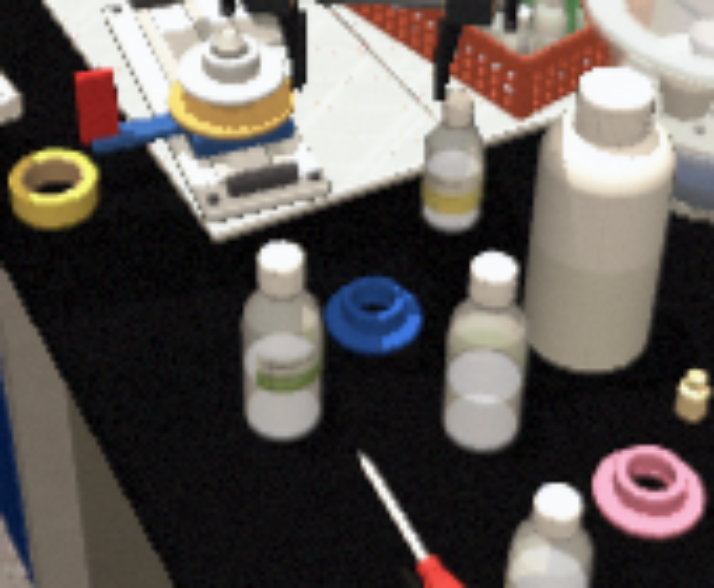

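View pics/top10.png

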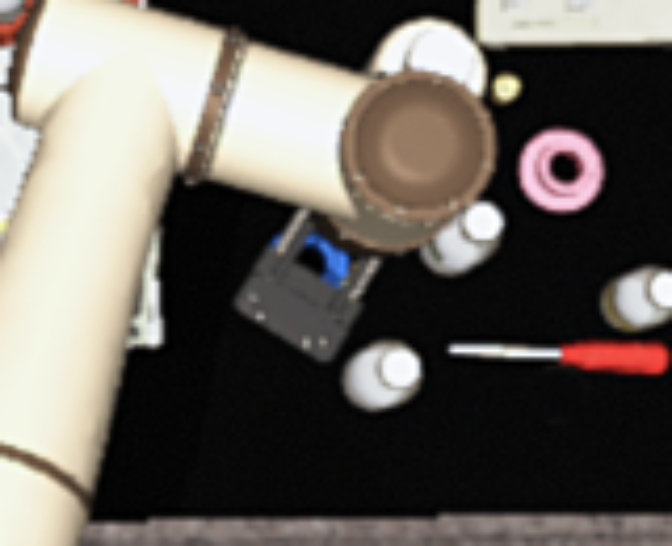

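```bash
python3 -m jog '[[[-0.001,-0.0015,0.02],[0,0,0]],[[-0.001,-0.0015,0.045],[0,0,0]],[[-0.001,-0.0015,0.07],[0,0,0]],[[-0.001,-0.0015,0.09],[0,0,0]],[[-0.001,-0.0015,0.11],[0,0,0]],[[-0.001,-0.0015,0.125],[0,0,0]],[[-0.001,-0.0015,0.14],[0,0,0]],[[-0.001,-0.0015,0.15],[0,0,0]],[[-0.001,-0.0015,0.155],[0,0,0]],[[-0.001,-0.0015,0.155],[0,0,0]]]' 0.08
python3 - <<'E'
from h import *
for n in ("side",):
    p,d=r.capture(n);q=p[170:310,190:360] if n=="side" else p[130:260,240:400];cv2.imwrite(f"pics/{n}11.png",cv2.resize(q,None,fx=4.2,fy=4.2))
go((.5633,-.3481,.0090),147)
E
```

```text
time_s: 25.33
tcp_pos: [0.5627, -0.3487, 0.0436]
ee_rot: [[-0.839, 0.545, -0.002], [0.545, 0.839, 0.001], [0.002, -0.0, -1.0]]
wrist_force: [-0.0, 0.8, -0.2]
gripper_width: 0.919
t 25.38 tcp [ 0.5632 -0.3491  0.0446] F [0.7 0.5 0.2] shift [0.0005 0.0009 0.0356] turn [-0. -0.  0.] dist 0.036 w 0.0797
```

View pics/side11.png

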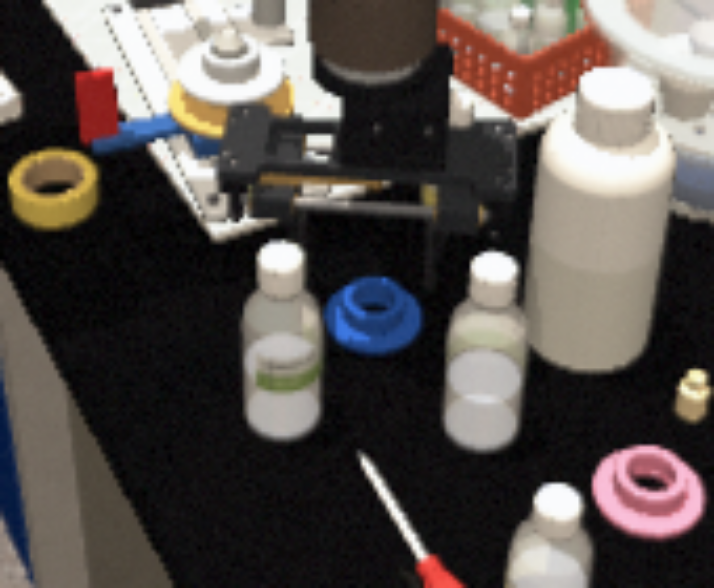

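```bash
python3 -m jog '[[[0,0,0.01],[0,0,0]],[[0,0,0.018],[0,0,0]],[[0,0,0.026],[0,0,0]],[[0,0,0.032],[0,0,0]],[[0,0,0.036],[0,0,0]],[[0,0,0.036],[0,0,0]],[[0,0,0.036],[0,0,0]],[[0,0,0.036],[0,0,0]],[[0,0,0.036],[0,0,0]],[[0,0,0.036],[0,0,0]]]' 0.08 && python3 -m jog '[[[0,0,0],[0,0,0]],[[0,0,0],[0,0,0]],[[0,0,0],[0,0,0]],[[0,0,0],[0,0,0]],[[0,0,0],[0,0,0]],[[0,0,0],[0,0,0]],[[0,0,0],[0,0,0]],[[0,0,0],[0,0,0]],[[0,0,-0.003],[0,0,0]],[[0,0,-0.02],[0,0,0]]]' 0
python3 -c "
from h import *
go((.563,-.135,.19),173.7)"
```

```text
time_s: 26.22
tcp_pos: [0.5633, -0.3495, 0.009]
ee_rot: [[-0.838, 0.545, 0.001], [0.545, 0.838, -0.0], [-0.001, 0.0, -1.0]]
wrist_force: [-0.0, 0.0, 0.1]
gripper_width: 0.917
time_s: 27.05
tcp_pos: [0.5601, -0.348, 0.0252]
ee_rot: [[-0.838, 0.546, -0.008], [0.546, 0.838, 0.004], [0.008, -0.001, -1.0]]
wrist_force: [-0.3, 0.3, -1.6]
gripper_width: 0.49
t 27.05 tcp [ 0.5601 -0.348   0.0252] F [-0.3  0.3 -1.6] shift [ 0.1154  0.1799 -0.164 ] turn [ 0.01 -0.1  -5.36] dist 0.269 w 0.0426
```

```bash
python3 -m jog '[[[0,0,-0.03],[0,0,0]],[[0,0,-0.07],[0,0,0]],[[0,0,-0.11],[0,0,0]],[[0,0,-0.15],[0,0,0]],[[0,0,-0.18],[0,0,0]],[[0.01,0.015,-0.19],[0,0,-1]],[[0.03,0.045,-0.19],[0,0,-2]],[[0.05,0.077,-0.19],[0,0,-3]],[[0.07,0.108,-0.19],[0,0,-4]],[[0.09,0.138,-0.19],[0,0,-5.36]]]' 0
python3 -c "
from h import *
go((.5632,-.135,.19),173.7)"
```

```text
time_s: 27.88
tcp_pos: [0.5618, -0.183, 0.2182]
ee_rot: [[-0.994, 0.105, -0.001], [0.105, 0.995, 0.001], [0.001, 0.001, -1.0]]
wrist_force: [1.1, 0.7, -1.2]
gripper_width: 0.488
t 27.88 tcp [ 0.5618 -0.183   0.2182] F [ 1.1  0.7 -1.2] shift [0.0036 0.0478 0.0283] turn [ 0.01 -0.02  0.06] dist 0.056 w 0.0425
```

```bash
python3 -m jog '[[[0.002,0.025,0.01],[0,0,0]],[[0.005,0.045,0.02],[0,0,0]],[[0.005,0.0495,0.027],[0,0,0]],[[0.005,0.0495,0.03],[0,0,0]],[[0.005,0.0495,0.03],[0,0,0]],[[0.005,0.0495,0.03],[0,0,0]],[[0.005,0.0495,0.03],[0,0,0]],[[0.005,0.0495,0.03],[0,0,0]],[[0.005,0.0495,0.03],[0,0,0]],[[0.005,0.0495,0.03],[0,0,0]]]' 0
python3 - <<'E'
from h import *
for n in ("side",):
    p,d=r.capture(n);q=p[120:280,150:320];cv2.imwrite(f"pics/{n}12.png",cv2.resize(q,None,fx=3.7,fy=3.7))
go((.5632,-.135,.108),173.7)
E
```

```text
time_s: 28.72
tcp_pos: [0.5633, -0.1354, 0.1888]
ee_rot: [[-0.994, 0.11, 0.0], [0.11, 0.994, -0.0], [-0.0, -0.0, -1.0]]
wrist_force: [-0.3, 0.3, -1.8]
gripper_width: 0.489
t 28.77 tcp [ 0.5633 -0.1353  0.1887] F [-0.2  0.3 -0.5] shift [0.0001 0.0003 0.0807] turn [0. 0. 0.] dist 0.081 w 0.0423
```

View pics/side12.png

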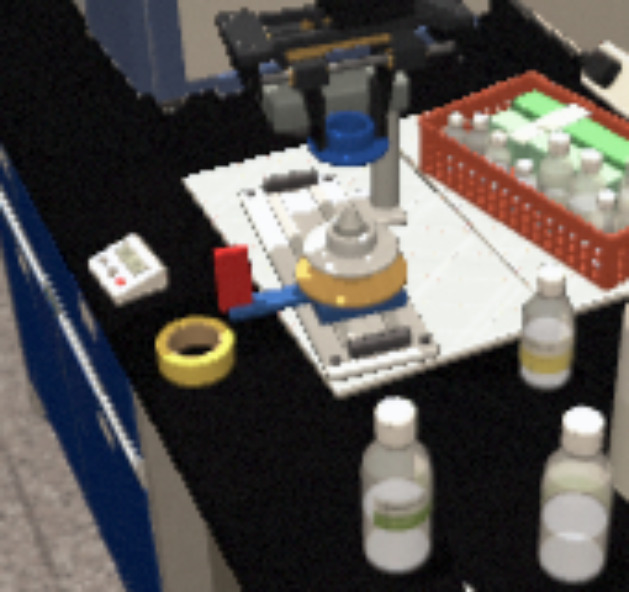

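```bash
python3 -m jog '[[[0,0,0.01],[0,0,0]],[[0,0,0.02],[0,0,0]],[[0,0,0.03],[0,0,0]],[[0,0,0.04],[0,0,0]],[[0,0,0.05],[0,0,0]],[[0,0,0.056],[0,0,0]],[[0,0,0.062],[0,0,0]],[[0,0,0.067],[0,0,0]],[[0,0,0.07],[0,0,0]],[[0,0,0.07],[0,0,0]]]' 0
python3 - <<'E'
from h import *
for n in ("side",):
    p,d=r.capture(n);q=p[120:280,150:320];cv2.imwrite(f"pics/{n}13.png",cv2.resize(q,None,fx=3.7,fy=3.7))
go((.5632,-.135,.1083),173.7)
E
```

```text
time_s: 29.6
tcp_pos: [0.563, -0.1348, 0.1179]
ee_rot: [[-0.994, 0.109, -0.001], [0.109, 0.994, 0.0], [0.001, -0.0, -1.0]]
wrist_force: [-0.8, -0.3, -1.4]
gripper_width: 0.488
t 29.65 tcp [ 0.5633 -0.1349  0.1184] F [ 0.   0.2 -1.9] shift [ 0.     -0.0001  0.0101] turn [-0.   -0.    0.01] dist 0.01 w 0.0422
```

View pics/side13.png

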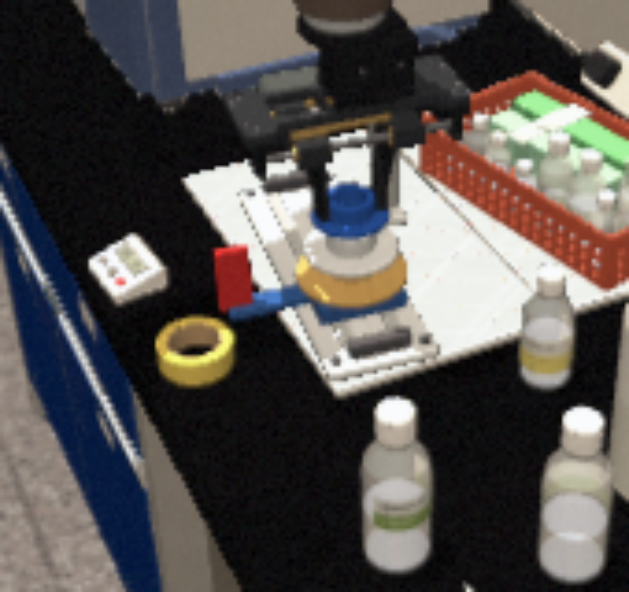

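```bash
python3 -m jog '[[[0,0,0.003],[0,0,0]],[[0,0,0.006],[0,0,0]],[[0,0,0.008],[0,0,0]],[[0,0,0.0095],[0,0,0]],[[0,0,0.01],[0,0,0]],[[0,0,0.01],[0,0,0]],[[0,0,0.01],[0,0,0]],[[0,0,0.01],[0,0,0]],[[0,0,0.01],[0,0,0]],[[0,0,0.01],[0,0,0]]]' 0
python3 -m jog '[[[0,0,0],[0,0,0]],[[0,0,0],[0,0,0]],[[0,0,0],[0,0,0]],[[0,0,0],[0,0,0]],[[0,0,-0.01],[0,0,0]],[[0,0,-0.03],[0,0,0]],[[0,0,-0.06],[0,0,0]],[[0,0,-0.08],[0,0,0]],[[0,0,-0.1],[0,0,0]],[[0,0,-0.1],[0,0,0]]]' 0.065
python3 - <<'E'
from h import *
n="side"
p,d=r.capture(n);W=cloud(n,d);cv2.imwrite(f"pics/{n}14.png",cv2.resize(p[120:280,150:320],None,fx=3.7,fy=3.7))
near=np.hypot(W[...,0]-.563,W[...,1]+.135)<.06
q=cv2.cvtColor(p,cv2.COLOR_BGR2HSV).astype(int)
b=near&(q[...,0]>100)&(q[...,0]<125)&(q[...,1]>120)&(W[...,2]>.09);P=W[b];print(len(P),np.percentile(P[:,2],[2,25,50,75,98]))
fl=P[P[:,2]<.112];A=np.c_[fl[:,:2]-(.563,-.135),np.ones(len(fl))];print("blue flange",len(fl),np.linalg.lstsq(A,fl[:,2],rcond=None)[0])
hb=P[P[:,2]>.118];print("hub top",np.median(hb[:,2]))
for z in(.055,.081):
  f=W[near&(abs(W[...,2]-z)<.005)];A=np.c_[f[:,:2]-(.563,-.135),np.ones(len(f))];print(z,len(f),np.linalg.lstsq(A,f[:,2],rcond=None)[0])
go((.5,-.1,.25))
E
```

```text
time_s: 30.48
tcp_pos: [0.5633, -0.1349, 0.1087]
ee_rot: [[-0.994, 0.109, 0.0], [0.109, 0.994, -0.0], [-0.0, 0.0, -1.0]]
wrist_force: [0.4, 0.1, -1.1]
gripper_width: 0.484
time_s: 31.32
tcp_pos: [0.566, -0.1354, 0.2145]
ee_rot: [[-0.994, 0.108, 0.011], [0.108, 0.994, -0.002], [-0.011, -0.0, -1.0]]
wrist_force: [0.7, 0.2, 0.3]
gripper_width: 0.748
213 [0.10340119 0.10657623 0.10935824 0.11793116 0.12457369]
blue flange 123 [0.01966997 0.02826702 0.10746102]
hub top 0.12139493382283671
0.055 247 [0.00665172 0.02779086 0.05676804]
0.081 185 [0.00894316 0.02123109 0.08245406]
t 31.37 tcp [ 0.5648 -0.135   0.2121] F [-0.  -0.4 -1. ] shift [ 0.0679  0.0278 -0.0384] turn [0.   0.08 0.  ] dist 0.083 w 0.0651
```

View pics/side14.png

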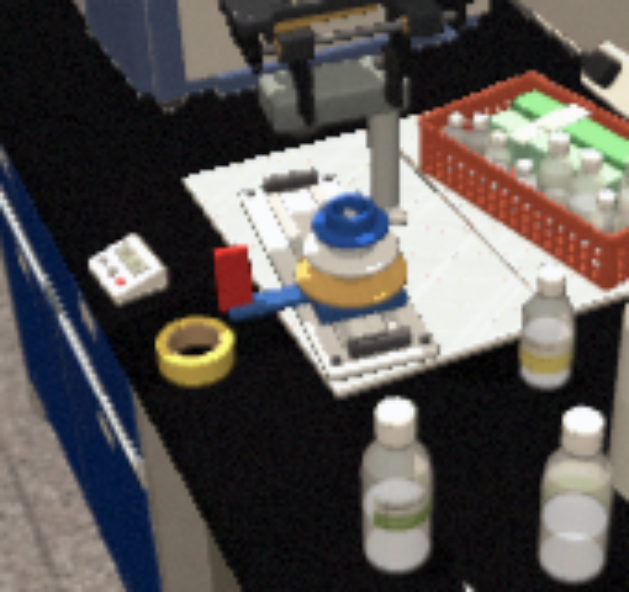

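```bash
python3 -m jog '[[[0.03,0,-0.01],[0,0,0]],[[0.06,0,-0.03],[0,0,0]],[[0.09,0.02,-0.04],[0,0,0]],[[0.12,0.05,-0.04],[0,0,0]],[[0.14,0.08,-0.04],[0,0,0]],[[0.16,0.11,-0.04],[0,0,0]],[[0.17,0.14,-0.04],[0,0,0]],[[0.17,0.16,-0.04],[0,0,0]],[[0.17,0.16,-0.04],[0,0,0]],[[0.17,0.16,-0.04],[0,0,0]]]' 0.065
python3 - <<'E'
from h import *
n="top"
p,d=r.capture(n);W=cloud(n,d);cv2.imwrite("pics/top15.png",cv2.resize(p[130:260,130:350],None,fx=3.6,fy=3.6))
near=np.hypot(W[...,0]-.563,W[...,1]+.135)<.065
for z,R in((.055,.05),(.081,.042),(.105,.034),(.121,.022)):
  f=W[near&(abs(W[...,2]-z)<.005)];A=np.c_[f[:,:2]-(.563,-.135),np.ones(len(f))];print(z,len(f),np.round(np.linalg.lstsq(A,f[:,2],rcond=None)[0],4),cv2.minEnclosingCircle((f[:,:2]*1000).astype(np.float32)))
go((.5,-.1,.25))
E
```

```text
time_s: 32.2
tcp_pos: [0.4111, 0.0433, 0.2482]
ee_rot: [[-0.994, 0.106, -0.001], [0.106, 0.994, -0.0], [0.001, -0.0, -1.0]]
wrist_force: [0.3, -0.6, 0.2]
gripper_width: 0.749
0.055 169 [-0.0007 -0.0086  0.0549] ((557.0826416015625, -134.6527099609375), 57.50483703613281)
0.081 144 [ 0.0031 -0.0035  0.0812] ((565.1449584960938, -134.82118225097656), 42.05598449707031)
0.105 184 [0.0216 0.0032 0.1053] ((564.6576538085938, -134.711669921875), 33.588680267333984)
0.121 75 [-0.0186  0.006   0.1209] ((565.1481323242188, -134.92214965820312), 21.6640682220459)
t 32.25 tcp [0.4112 0.0427 0.2481] F [-0.1 -0.3  0.1] shift [-0.1037 -0.1323 -0.0019] turn [-0.01 -0.01  0.  ] dist 0.168 w 0.0648
```

View pics/top15.png

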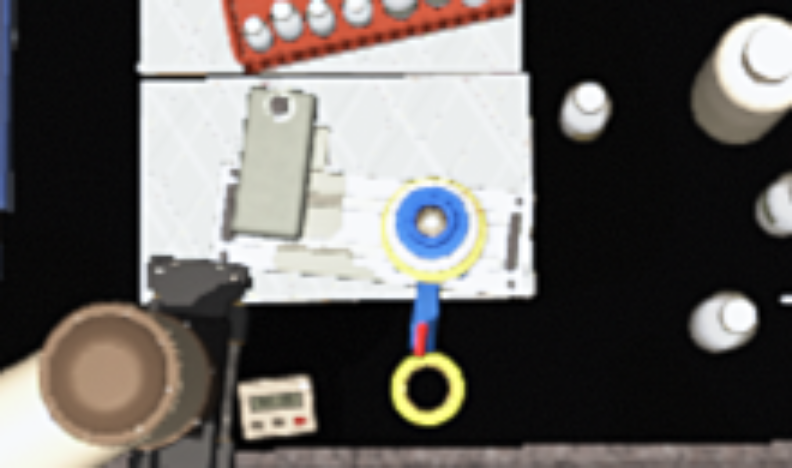

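```bash
python3 -c "
from station import r
print(r.finish_job())"
```

```text
the job is handed in; nothing more can be done
None
```

I pushed the carriage free by its red paddle and ran it slowly onto its end stop, where the push force rose to about 44 N on contact. I then threaded the large, medium and small (blue) spacers onto the spindle in that order, released them and moved the arm clear. The job was handed in at about 32 s, and no verdict was reported.

- **Depth:** from the top camera, the flange tops read about 54.9, 81.2 and 105.3 mm above the worktop, against 55, 81 and 105 mm expected.
- **Centring:** the medium and small spacers are centred within about 2 mm of the spindle's axis. The large one had no clean fit, because the carriage arm lies near its height. It looks concentric in the picture.
- **Tilt:** the depth data give about 0.01 rad for the large spacer, 0.005 rad for the medium and 0.02 rad for the small. The side camera showed slopes of about 0.02–0.03 rad, in a similar direction on all three, which I took as a depth bias; that is still under the 0.06 rad limit.
- **Carriage:** it had not shifted after the stop, judging by the stack's position. I could not read its travel directly.
- **Bystanders:** everything visible in the last pictures stood where it was, though I did not measure each one.

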